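Slide the spray bottle into its stock bay and shut the retaining bar

TASK

Put the trigger-spray bottle away in its stock bay: push it low down on its body so that it slides across the table upright, never lifting, tipping or touching its trigger head, between the rails and on until it presses the bay's sprung stock sensor firmly enough to register, yet gently, as the sensor breaks if it is shoved hard. Then let go and swing the bay's retaining bar fully shut behind the bottle, leaving the bottle in the bay touching the sensor. Leave everything else on the table where it is.

Things in the scene. Friction and masses are not known exactly. Their poses are not given: they have to be found in the camera images.
- bottle: The item to move: a plain white round bottle with a black trigger-spray head (the only one with such a head). Body 58 mm in diameter, straight-sided up to 135 mm, shoulder to 160 mm; 0.3 to 0.55 kg. Origin: centre of its underside, z up; its yaw is of no importance. Sliding it takes 1.5 to 4 N (friction 0.48 to 0.72); a push higher than about 40 mm above the table topples it.
- head: The bottle's black trigger head, fixed on it 160 to 204 mm above its underside, reaching 54 mm to the front (+x of the bottle) and 30 mm behind its axis. Origin: centre of the head's underside. Must not be touched: lean the gripper back, away from the bottle, to get the fingertips to the bottle's foot.
- bay: The stock bay, fixed to the table: grey housing 120 mm wide, 75 mm high, its face at x = 64 mm, and two aluminium rails 30 mm high (no floor plate). Origin: on the table, where the bottle's axis would be when just touching the sensor plate at its outermost setting; +x points into the bay. Rails: x = -8 to 64 mm, inner faces at y = +-33 mm, flaring in front to about +-46 mm at x = -29 mm.
- sensor: The stock sensor, fixed in the housing; bay's axes and origin. Its black plate (50 mm wide, 10 to 55 mm high) faces the mouth. Its depth is adjustable and no reading tells it: the face lies anywhere from x = 29 to 41 mm, so feel for it. Sprung, 4 N per mm along +x (8 mm travel): it registers at 5 N held 0.2 s and breaks above 15 N. Aim for 8 to 10 N on top of the bottle's sliding force.
- gate (a joint): The retaining bar's hinge angle, rad: 0 is fully shut (across the mouth behind the bottle, pointing to the bay's +y, against its end stop); it grows as the bar opens: at 1.57 it points along the bay's -x, beyond that a little outwards. It stays where it is left; pushed 70 mm from the pivot it takes about 1 N.
- gate_pivot (a point): Pivot of the retaining bar, on its upright axis at the bar's mid-height (41 mm), beside the mouth (bay x = -38, y = -70 mm), on a post 16 mm thick; bay axes. The steel bar is 8 mm thick, spans 34 to 49 mm above the table and runs 100 mm out to an 18 mm rubber ball. Shut, its inner face lies at bay x = -34 mm, 5 mm or more clear of a seated bottle.
- aerosol: Bystander: a plain upright can, 52 mm in diameter, 150 mm high, beside the bay on its +y side. Origin: centre of its underside.
- refill: Bystander: a white jar with a black cap, 64 mm in diameter, 120 mm high, beside the bay on its -y side. Origin: centre of its underside.
- tin: Bystander: a flat round tin, 76 mm in diameter, 26 mm high, on the bay's +y side, before its mouth. Origin: centre of its underside.
- shoe_l: Bystander: a blue shoe 270 mm long, 92 mm wide, 100 mm high, to the left. Origin: centre of its underside.
- shoe_r: Bystander: a blue shoe 270 mm long, 92 mm wide, 100 mm high, far to the right. Origin: centre of its underside.
- insole_box: Bystander: a small cardboard box, 110 x 75 x 35 mm, to the right. Origin: centre of its underside.
- brush: Bystander: a shoe brush 200 mm long lying to the right. Origin: its middle, on the table.
There are look-alikes about, which are no part of the job. Of the things shaped like the bay, the grey one is meant.

How it is judged:
By the outcome, as a careful person would: the job done as asked, in the order asked, and still so for the second after the job is handed in, with the robot touching nothing.
It also fails if it takes over 72 s, if anything falls off the work surface, if the arm or the gripper's body presses on something with over 40 N, if the wrist force passes 120 N, or if a joint passes its speed limit or range.

ROBOT

A 6-joint arm with a two-finger parallel gripper is mounted at the origin on the work surface. World frame = base frame: x ahead of the robot, y to its left, z up, the work surface at z = 0. Lengths are in mm, angles in rad, forces in N, time in s.
With the tool pointing down it reaches from about 350 to 975 mm from the base axis. Payload 7.1 kg.
Tool frame: the origin (TCP) lies at the very end of the fingers, on their centre line; the grasp point (between the pads) lies 19 mm behind it; y points along the fingers, x is the direction in which the jaws open and shut, and the axes are right-handed (so a half turn about y gives the same grasp; the last joint's range is limited). The gripper opens to 88 mm and grips with 3 to 60 N. Pads are 20 mm wide; open, the fingers measure 115 mm over their backs; the gripper's body (75 mm by 178 mm) begins 61 mm behind the grasp point.
Start: joints at [-1.244, 0.423, 1.63, -0, 1.089, -0.019], TCP at [211.86, -587.98, 222.675] pointing down, gripper open.
Joint ranges: [-3, 3], [-0.9, 2.11], [0.09, 2.58], [-1.31, 4.45], [0.11, 2.69], [-2.54, 2.54]. Speed limits (rad/s): [2.39, 2.39, 3.01, 3.14, 3.14, 3.14].

INTERFACE

Orientations are given as a rotation vector (axis times angle).
In Python, from workcell import ctrl gives the robot as it stands. The module is installed in compiled form; this text tells all that it offers.
- The arm moves only by the tool carry_out, never from a script. Its arguments are lists of equal length, an entry for each row: "delta_pos": the shift along the tool's x, y, z in cm, a list of three; "rotation": the turn, a rotation vector about the tool's x, y, z in rad, a list of three. In form: {"delta_pos": [[dx, dy, dz], ...], "rotation": [[wx, wy, wz], ...]}. A call has 1 to 12 rows; each row is the pose to reach, as a shift and turn from the pose commanded when the call began, along the tool's axes at that moment; what a row does not reach only later rows make up. A row lasts 1/12 s, in which the tool goes at most 41.7 mm and 7.16 degrees, less where a joint would pass 70% of its speed; a pose out of reach is approached as far as the arm can. A call with a gripper value outside its range is refused whole. "hand" is the closure in counts, from 0 (fully open) to 255 (shut), set as the call begins (left out, the last holds). The fingers move at their own pace and stop on an object; the grip force is fixed at half the most. Time passes only in rows, so rows that repeat a pose let the fingers close. It gives the time, the measured TCP pose, the force and the opening at its end, in the units of the state.
- ctrl.get_obs(): the state, without advancing time (a new reading comes with each control period).
- ctrl.get_image(name): name is "scene" or "top" or "wrist"; returns the picture (420x560x3 uint8, red, green, blue); there is no depth.
- ctrl.camera_info(name): a dict with "fov_y" (degrees; the focal length in pixels is half the picture's height over the tangent of half this angle, whatever the lens; pixels are square), "cx", "cy" (the principal point, pixels), "R" (3x3) and "t" (3): a world point X has camera coordinates R X + t; the wrist camera has in their place "T_tool_cam" (4x4, takes a point from camera to tool coordinates, whose origin is the TCP and whose axes are the tool frame's). Camera axes: x right, y down, z forward; pixel columns grow to the right and rows downward; lengths in mm; the calibration is good to about 2 mm. A picture is of the moment at which its call begins: read the wrist's pose just before it. camera_info takes no time and is no camera call.
- ctrl.close_job(): hands the job in, once; it reports no verdict.
The state is a dict: "t": time; "qpos": joint angles; "qvel": joint speeds; "joint_torque": joint torques, N m; "ee_pos": TCP position; "orientation": TCP orientation; "ft_force": force on the tool from outside, world axes, zero at the start; "moment": the same for the moment, N m; "width": finger opening in mm.
Only numpy, scipy, OpenCV 4.12 (cv2) and the standard library are available. Lean on these libraries where they do the work, as an engineer would, in place of code of your own. Each camera call takes 0.05 s, during which the arm holds its last target.

## Working session

There is one attempt and no reset: what is moved stays moved. The work goes in short steps, Python scripts to look and compute and a tool call to move; the robot and the scene stay as the last step left them, time stands still between calls to the robot, and variables do not carry over. Pictures are saved under pics/ and viewed, and the job is handed in when it is done.

Besides the shell and the picture viewer there is one more tool, called after "Emit:" as name(argument=value, ...) on one line, values as JSON. carry_out: Moves the arm, as the interface text tells. Its arguments: {"type":"object","properties":{"delta_pos":{"type":"array","items":{"type":"array","items":{"type":"number"}}},"rotation":{"type":"array","items":{"type":"array","items":{"type":"number"}}},"hand":{"type":"number"}},"required":["delta_pos","rotation"]}

```bash
mkdir -p pics; python3 - <<'E'
from workcell import ctrl
import cv2,numpy as np
np.set_printoptions(precision=4,suppress=True)
print(ctrl.get_obs())
for n in ("scene","top","wrist"):
    cv2.imwrite(f"pics/{n}0.png",ctrl.get_image(n)[:,:,::-1]); print(n,ctrl.camera_info(n))
E
```

```text
{'t': 0.0, 'qpos': array([-1.244 ,  0.4239,  1.6306,  0.    ,  1.0886, -0.019 ]), 'qvel': array([ 0.0014, -0.001 ,  0.0005,  0.0002,  0.0002,  0.002 ]), 'joint_torque': array([  0.0007, -54.4619, -27.3664,   0.0641,   0.0226,  -0.0001]), 'ee_pos': array([ 211.684 , -587.4833,  221.8938]), 'orientation': array([-1.3522,  0.9517, -0.9497]), 'ft_force': array([-0.3549, -0.3314, -0.6794]), 'moment': array([-0.041 ,  0.0223,  0.0454]), 'width': 87.79492265628892}
scene {'fov_y': 45.121734498400016, 'cx': 281.9313959620088, 'cy': 214.14845304812712, 'R': array([[ 0.1135,  0.9934,  0.0184],
       [ 0.7428, -0.0726, -0.6656],
       [-0.6598,  0.0892, -0.7461]]), 't': array([ -83.8797, -265.0767, 1688.0306])}
top {'fov_y': 55.74406285034864, 'cx': 283.6057440864096, 'cy': 208.2112247390094, 'R': array([[-0.0184, -0.9997, -0.0144],
       [-0.9883,  0.0203, -0.1511],
       [ 0.1514,  0.0114, -0.9884]]), 't': array([  18.2003,  504.0715, 1033.4284])}
wrist {'fov_y': 62.99750958534227, 'cx': 282.97337006162576, 'cy': 214.03767157895302, 'T_tool_cam': array([[   1.    ,    0.0001,   -0.0003,   -0.1531],
       [   0.0003,   -0.2531,    0.9674, -162.4517],
       [   0.    ,   -0.9674,   -0.2531,   68.0803],
       [   0.    ,    0.    ,    0.    ,    1.    ]])}
```

View pics/scene0.png

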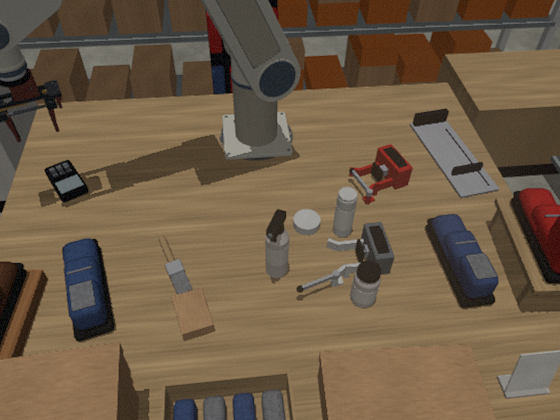

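View pics/top0.png

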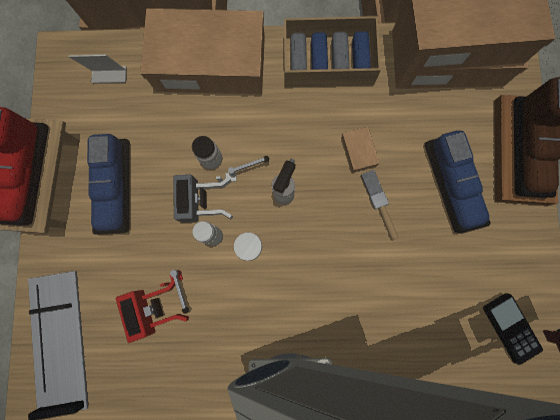

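View pics/wrist0.png

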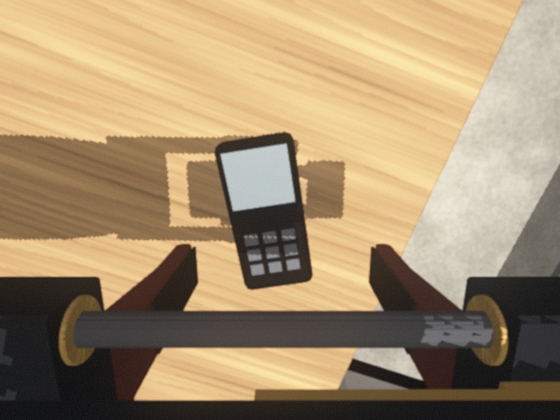

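The scene picture shows the bottle with the black head at (277,255) and the grey bay at (375,248); the red bay at (393,168) is a look-alike. I'll enlarge both views.

```bash
python3 - <<'E'
import cv2
a=cv2.imread('pics/top0.png')[120:270,160:310]; cv2.imwrite('pics/topc.png',cv2.resize(a,(600,600),interpolation=cv2.INTER_CUBIC))
a=cv2.imread('pics/scene0.png')[170:320,250:410]; cv2.imwrite('pics/scenec.png',cv2.resize(a,(640,600),interpolation=cv2.INTER_CUBIC))
E
```

```text
(no output)
```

View pics/topc.png

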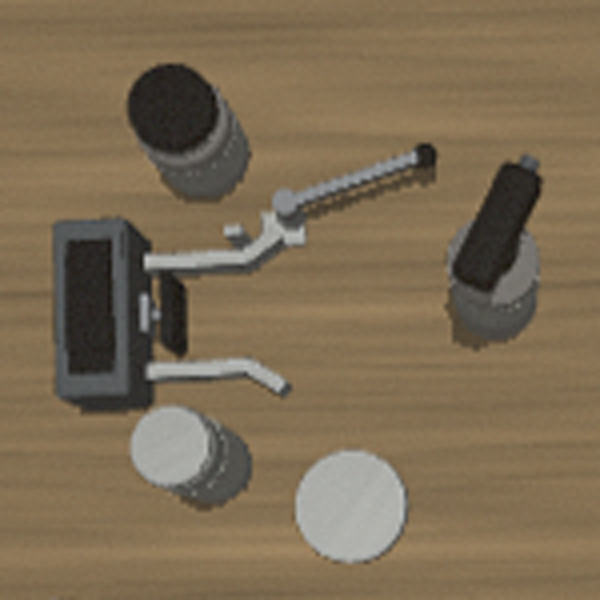

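View pics/scenec.png

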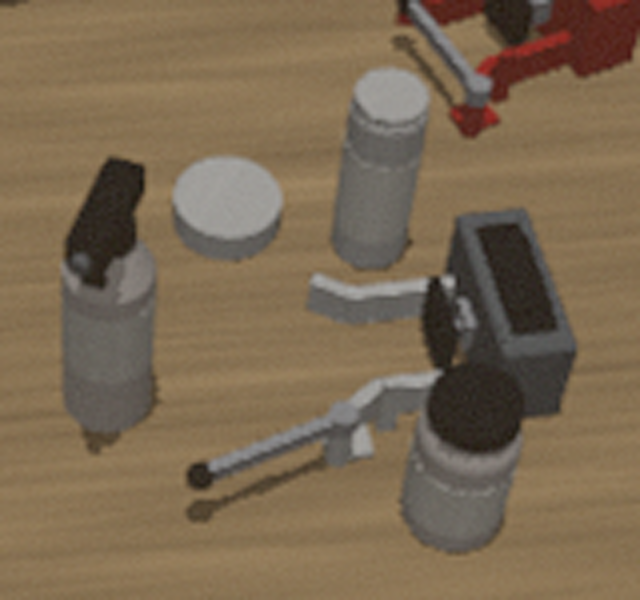

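```bash
cat > h.py <<'E'
from workcell import ctrl
import cv2,numpy as np
from scipy.spatial.transform import Rotation as Ro
np.set_printoptions(precision=3,suppress=True)
def cam(n,pose=None):
    c=ctrl.camera_info(n); f=210/np.tan(np.radians(c['fov_y']/2))
    K=np.array([[f,0,c['cx']],[0,f,c['cy']],[0,0,1]])
    if 'R' in c: return K,np.array(c['R']),np.array(c['t'])
    if pose is None:
        o=ctrl.get_obs(); pose=(o['ee_pos'],o['orientation'])
    T=np.eye(4);T[:3,:3]=Ro.from_rotvec(pose[1]).as_matrix();T[:3,3]=pose[0]
    M=np.linalg.inv(T@np.array(c['T_tool_cam'])); return K,M[:3,:3],M[:3,3]
def proj(C,X):
    K,R,t=C; p=(np.atleast_2d(X)@R.T+t)@K.T; return p[:,:2]/p[:,2:]
def back(C,uv,z):
    K,R,t=C; o=-R.T@t; d=R.T@np.linalg.inv(K)@np.array([uv[0],uv[1],1.]); return o+d*(z-o[2])/d[2]
def circ(c,r,z):
    a=np.linspace(0,2*np.pi,60); return np.c_[c[0]+r*np.cos(a),c[1]+r*np.sin(a),0*a+z]
def bayw(b,P):
    P=np.atleast_2d(np.array(P,float)); c,s=np.cos(b[2]),np.sin(b[2])
    return np.c_[b[0]+c*P[:,0]-s*P[:,1],b[1]+s*P[:,0]+c*P[:,1],P[:,2]]
def overlay(img,C,crop,k,items):
    u0,u1,v0,v1=crop; a=cv2.resize(img[v0:v1,u0:u1],None,fx=k,fy=k,interpolation=cv2.INTER_CUBIC)
    for P,col in items:
        p=(proj(C,P)-[u0,v0]+.5)*k-.5; cv2.polylines(a,[np.round(p*8).astype(np.int32)],False,col,1,cv2.LINE_AA,3)
    return a
E
python3 - <<'E'
from h import *
T=cam('top');S=cam('scene')
print('campos',-T[1].T@T[2],-S[1].T@S[2])
z=lambda u,v:(160+(u-1.5)/4,120+(v-1.5)/4)
s=lambda u,v:(250+(u-1.5)/4,170+(v-1.5)/4)
for n,p,h in [('railU end',(147,262),30),('railU',(245,257),30),('railL',(148,371),30),('railL knee',(245,367),30),('housFR',(122,218),75),('housFL',(128,398),75),('housBR',(55,222),75),('housBL',(60,400),75),('ball',(427,155),41),('pivot',(287,203),49),('aer',(170,446),150),('tin',(351,506),26),('refill',(173,108),120)]:
    print(n,back(T,z(*p),h))
for n,p,h in [('ball',(201,475),41),('pivot',(345,412),49),('aer',(392,97),150),('tin',(228,198),26),('refill',(475,405),120),('housF',(455,215),75),('housF2',(510,350),75)]:
    print('S',n,back(S,s(*p),h))
print('bottle bottom edge top', back(T,z(490,340),0),back(T,z(449,300),135),back(T,z(540,262),135))
print('S bottle', back(S,s(108,430),0), back(S,s(63,270),135),back(S,s(155,275),135))
E
```

```text
campos [ 342.082   -3.863 1097.888] [1320.241  -86.548 1084.537]
railU end [574.874 247.519  30.   ]
railU [576.938 179.915  30.   ]
railL [499.022 245.704  30.   ]
railL knee [500.421 179.49   30.   ]
housFR [595.19  253.984  75.   ]
housFL [474.913 247.984  75.   ]
housBR [593.445 298.484  75.   ]
housBL [474.497 292.394  75.   ]
ball [643.392  53.145  41.   ]
pivot [609.618 148.26   49.   ]
aer [435.623 203.738 150.   ]
tin [404.887 108.07   26.   ]
refill [655.543 211.145 120.   ]
S ball [643.596  54.351  41.   ]
S pivot [611.761 149.099  49.   ]
S aer [440.617 201.831 150.   ]
S tin [409.229 106.437  26.   ]
S refill [663.1   209.521 120.   ]
S housF [480.847 244.901  75.   ]
S housF2 [593.545 254.692  75.   ]
bottle bottom edge top [520.464  12.792   0.   ] [524.043  35.587 135.   ] [546.758 -21.053 135.   ]
S bottle [576.713   4.704   0.   ] [550.552 -21.283 135.   ] [559.902  33.614 135.   ]
```

```bash
cat > ov.py <<'E'
from h import *
import sys
def items(b,bot,g=None):
    L=[]
    for z in (75,0): L.append((bayw(b,[[64,-60,z],[64,60,z],[64+45,60,z],[64+45,-60,z],[64,-60,z]]),(0,0,255)))
    for s in (1,-1): L.append((bayw(b,[[64,33*s,30],[-8,33*s,30],[-29,46*s,30]]),(0,255,0)))
    pv=bayw(b,[[-38,-70,49]])[0]
    L.append((circ(pv[:2],8,49),(255,255,0)))
    if g is not None: 
        L.append((bayw(b,[[-38,-70,41],[-38-100*np.sin(g),-70+100*np.cos(g),41]]),(255,0,255)))
    L.append((circ(bot,29,0),(0,255,255)));L.append((circ(bot,29,135),(0,165,255)))
    return L
E
python3 - <<'E'
from ov import *
from scipy.optimize import least_squares
T=cam('top');S=cam('scene')
z=lambda u,v:(160+(u-1.5)/4,120+(v-1.5)/4)
s=lambda u,v:(250+(u-1.5)/4,170+(v-1.5)/4)
D=[(T,z(148,371),(64,None,None))]
obs=[(T,z(122,218),(64,-60,75)),(T,z(128,398),(64,60,75)),(T,z(287,203),(-38,-70,49)),
(S,s(457,214),(64,60,75)),(S,s(510,350),(64,-60,75)),(S,s(345,410),(-38,-70,49))]
f=lambda b:np.concatenate([(proj(C,bayw(b,[P]))[0]-uv) for C,uv,P in obs])
r=least_squares(f,[538,187,1.6]);print(r.x,r.fun.reshape(-1,2))
b=r.x
bot=(547,6)
I=items(b,bot,1.9)
cv2.imwrite('pics/ovt.png',overlay(cv2.imread('pics/top0.png'),T,(160,310,120,240),5,I))
cv2.imwrite('pics/ovs.png',overlay(cv2.imread('pics/scene0.png'),S,(250,410,200,320),5,I))
E
```

```text
[538.247 186.014   1.609] [[ 0.643 -0.211]
 [ 0.135 -0.347]
 [-0.914  0.003]
 [ 0.097 -1.259]
 [-0.733  0.776]
 [ 0.495 -0.243]]
```

View pics/ovt.png

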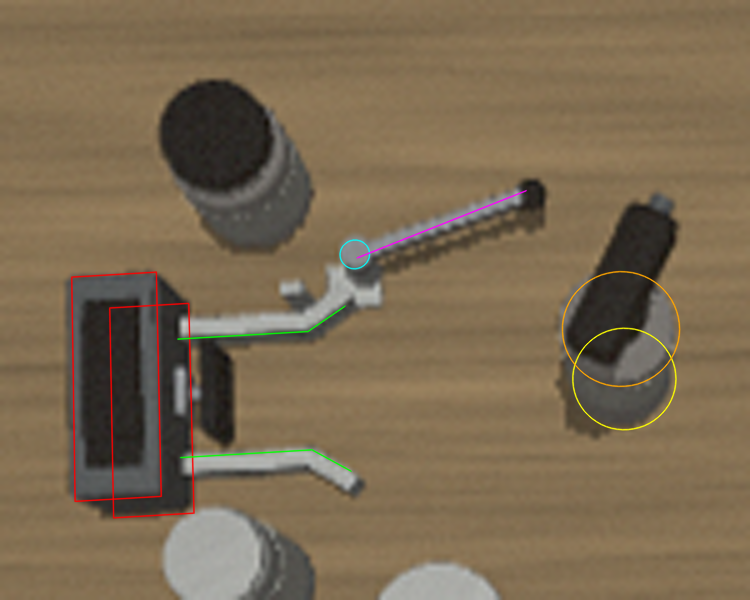

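View pics/ovs.png

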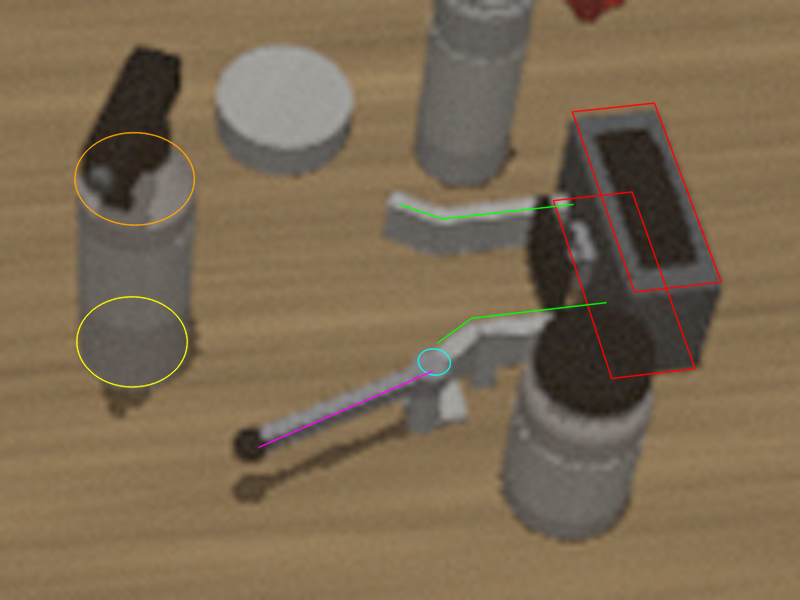

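```bash
cat >> h.py <<'E'
BAY=np.array([538.3,186,1.609])
def Rdes(tilt,yaw=BAY[2]):
    p=np.array([np.cos(yaw),np.sin(yaw),0]);u=np.array([0,0,1.]);c,s=np.cos(tilt),np.sin(tilt)
    y=s*p-c*u; z=-(c*p+s*u); x=np.cross(y,z); return np.c_[x,y,z]
def rel(target,Rt,base=None):
    """shift (cm) and rotvec from base pose (pos,rotvec), in base tool axes"""
    if base is None:
        o=ctrl.get_obs(); base=(o['ee_pos'],o['orientation'])
    R0=Ro.from_rotvec(base[1]).as_matrix()
    return R0.T@(np.array(target)-base[0])/10, Ro.from_matrix(R0.T@Rt).as_rotvec()
E
python3 - <<'E'
from h import *
o=ctrl.get_obs(); R0=Ro.from_rotvec(o['orientation']).as_matrix(); print(R0)
R=Rdes(np.radians(40)); print(R, Ro.from_matrix(R).as_rotvec())
R=Rdes(np.radians(40))
d=rel((550,-110,150),R); print(d, np.degrees(np.linalg.norm(d[1])))
# if tool z flipped
F=R@np.diag([-1,1,-1]); d=rel((550,-110,150),F); print(d, np.degrees(np.linalg.norm(d[1])))
E
```

```text
[[ 0.339 -0.     0.941]
 [-0.941  0.001  0.339]
 [-0.001 -1.     0.   ]]
[[-0.999 -0.025  0.029]
 [-0.038  0.642 -0.765]
 [ 0.    -0.766 -0.643]] [-0.054  2.832 -1.321]
(array([-33.458,   7.248,  48.01 ]), array([-0.476,  1.792,  0.651])) 112.58033426661368
(array([-33.458,   7.248,  48.01 ]), array([ 0.601, -1.209,  0.439])) 81.32938316809616
```

```bash
python3 - <<'E'
from h import *
o=ctrl.get_obs(); q=o['qpos']; R0=Ro.from_rotvec(o['orientation']).as_matrix()
def fk(q,C): return (Ro.from_euler('z',q[0])*Ro.from_euler('y',q[1]+q[2])*Ro.from_euler('z',q[3])*Ro.from_euler('y',q[4])*Ro.from_euler('z',q[5])).as_matrix()@C
C=fk(q,np.eye(3)).T@R0; print(C)
for t in (30,40):
  R=Rdes(np.radians(t))
  for nm,RR in(('camback',R),('camfront',R@np.diag([-1,1,-1]))):
    for az in (-.25,0,.25):
      for fp in (1.9,2.2):
        W=(Ro.from_euler('z',az)*Ro.from_euler('y',fp)).as_matrix().T@RR@C.T
        e=Ro.from_matrix(W).as_euler('ZYZ'); print(t,nm,az,fp,e)
E
```

```text
[[-1. -0.  0.]
 [ 0.  0.  1.]
 [-0.  1. -0.]]
30 camback -0.25 1.9 [0.506 1.425 2.731]
30 camback -0.25 2.2 [0.549 1.165 2.575]
30 camback 0 1.9 [0.544 1.306 2.94 ]
30 camback 0 2.2 [0.612 1.054 2.763]
30 camback 0.25 1.9 [ 0.557  1.182 -3.13 ]
30 camback 0.25 2.2 [0.654 0.934 2.958]
30 camfront -0.25 1.9 [ 0.506  1.425 -0.41 ]
30 camfront -0.25 2.2 [ 0.549  1.165 -0.567]
30 camfront 0 1.9 [ 0.544  1.306 -0.201]
30 camfront 0 2.2 [ 0.612  1.054 -0.378]
30 camfront 0.25 1.9 [0.557 1.182 0.011]
30 camfront 0.25 2.2 [ 0.654  0.934 -0.184]
40 camback -0.25 1.9 [0.666 1.496 2.714]
40 camback -0.25 2.2 [0.703 1.263 2.521]
40 camback 0 1.9 [0.72  1.344 2.898]
40 camback 0 2.2 [0.792 1.125 2.68 ]
40 camback 0.25 1.9 [0.745 1.186 3.082]
40 camback 0.25 2.2 [0.861 0.976 2.837]
40 camfront -0.25 1.9 [ 0.666  1.496 -0.428]
40 camfront -0.25 2.2 [ 0.703  1.263 -0.621]
40 camfront 0 1.9 [ 0.72   1.344 -0.244]
40 camfront 0 2.2 [ 0.792  1.125 -0.462]
40 camfront 0.25 1.9 [ 0.745  1.186 -0.06 ]
40 camfront 0.25 2.2 [ 0.861  0.976 -0.304]
```

```bash
python3 - <<'E'
from h import *
T=cam('top')
for p in [(530,160),(503,165),(540,185),(455,285),(500,290)]: print(p,back(T,(160+p[0]/4,120+p[1]/4),185))
F=Rdes(np.radians(40))@np.diag([-1,1,-1])
b=(np.array([211.86,-587.98,222.675]),ctrl.get_obs()['orientation'])
for tgt in [(550,-110,230),(550,-110,60)]:
    d=rel(tgt,F,b);print(d)
for f in (.25,.5,.75): print(f,d[1]*f)
E
```

```text
(530, 160) [596.977 -16.5   185.   ]
(503, 165) [594.284  -0.453 185.   ]
(540, 185) [581.625 -22.073 185.   ]
(455, 285) [522.539  29.034 185.   ]
(500, 290) [519.003   2.747 185.   ]
(array([-33.508,  -0.692,  48.014]), array([ 0.601, -1.209,  0.439]))
(array([-33.487,  16.308,  48.014]), array([ 0.601, -1.209,  0.439]))
0.25 [ 0.15  -0.302  0.11 ]
0.5 [ 0.3   -0.604  0.219]
0.75 [ 0.45  -0.907  0.329]
```

Emit:
carry_out(delta_pos=[[-1.4, 0, 2], [-2.8, 0, 4], [-4.2, 0, 6], [-5.6, -0.1, 8], [-7, -0.1, 10], [-8.4, -0.2, 12], [-9.8, -0.2, 14], [-11.2, -0.2, 16], [-12.6, -0.3, 18], [-14, -0.3, 20], [-15.4, -0.3, 22], [-16.8, -0.3, 24]], rotation=[[0.025, -0.05, 0.018], [0.05, -0.1, 0.037], [0.075, -0.15, 0.055], [0.1, -0.2, 0.073], [0.125, -0.25, 0.091], [0.15, -0.302, 0.11], [0.175, -0.353, 0.128], [0.2, -0.403, 0.146], [0.225, -0.453, 0.165], [0.25, -0.504, 0.183], [0.275, -0.554, 0.2], [0.3, -0.604, 0.219]], hand=185)

```text
t: 1.15
ee_pos: [381.1, -347.5, 225.6]
orientation: [-1.148, 0.456, -0.445]
ft_force: [0.0, 0.2, 1.2]
width: 24.2
```

```bash
python3 - <<'E'
from h import *
F=Rdes(np.radians(40))@np.diag([-1,1,-1])
d=rel((549,-110,200),F);print(d, ctrl.get_obs()['qpos'])
E
```

```text
(array([ 0.984, 12.272, 26.469]), array([ 0.3  , -0.602,  0.219])) [-0.935  0.369  1.761  0.306  1.254 -0.455]
```

Emit:
carry_out(delta_pos=[[0.08, 1, 2.2], [0.16, 2, 4.4], [0.25, 3, 6.6], [0.33, 4.1, 8.8], [0.41, 5.1, 11], [0.5, 6.1, 13.2], [0.57, 7.1, 15.4], [0.66, 8.2, 17.6], [0.74, 9.2, 19.8], [0.82, 10.2, 22], [0.9, 11.2, 24.2], [0.98, 12.27, 26.47]], rotation=[[0.025, -0.05, 0.018], [0.05, -0.1, 0.037], [0.075, -0.15, 0.055], [0.1, -0.2, 0.073], [0.125, -0.25, 0.091], [0.15, -0.302, 0.11], [0.175, -0.353, 0.128], [0.2, -0.403, 0.146], [0.225, -0.453, 0.165], [0.25, -0.504, 0.183], [0.275, -0.554, 0.2], [0.3, -0.602, 0.219]])

```text
t: 2.15
ee_pos: [549.5, -110.6, 199.4]
orientation: [-0.873, -0.016, 0.035]
ft_force: [-0.0, 0.0, 0.2]
width: 24.2
```

```bash
python3 - <<'E'
from ov import *
import json
o=ctrl.get_obs();print(o['qpos'],o['ee_pos'],o['ft_force'])
C=cam('wrist');im=ctrl.get_image('wrist')[:,:,::-1].copy()
I=items(BAY,(547.5,7.5),1.9)
cv2.imwrite('pics/w1raw.png',im)
cv2.imwrite('pics/w1.png',overlay(im,C,(0,560,0,420),1.4,I))
np.savez('w1.npz',*C)
E
```

```text
[-0.526  0.555  1.663  0.586  1.381 -0.814] [ 549.507 -110.608  199.386] [-0.     0.03   0.176]
```

View pics/w1.png

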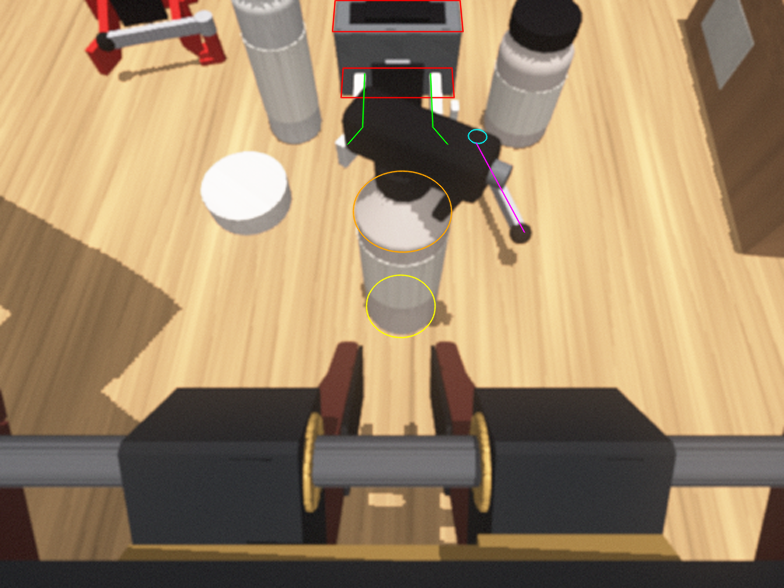

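```bash
python3 - <<'E'
from ov import *
d=np.load('w1.npz');C=[d[k] for k in d];im=cv2.imread('pics/w1raw.png')
I=items(BAY,(547.5,7.5),1.9)
cv2.imwrite('pics/w1c.png',overlay(im,C,(220,390,0,250),3.2,I)[:, :])
cv2.imwrite('pics/w1d.png',overlay(im,C,(225,385,110,250),4,I))
cv2.imwrite('pics/w1e.png',overlay(im,C,(225,385,0,140),4,I))
E
rm pics/w1c.png
```

```text
(no output)
```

View pics/w1d.png

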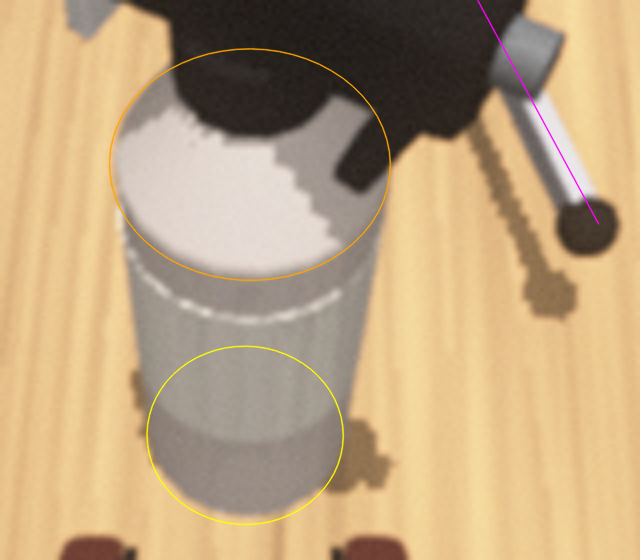

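View pics/w1e.png

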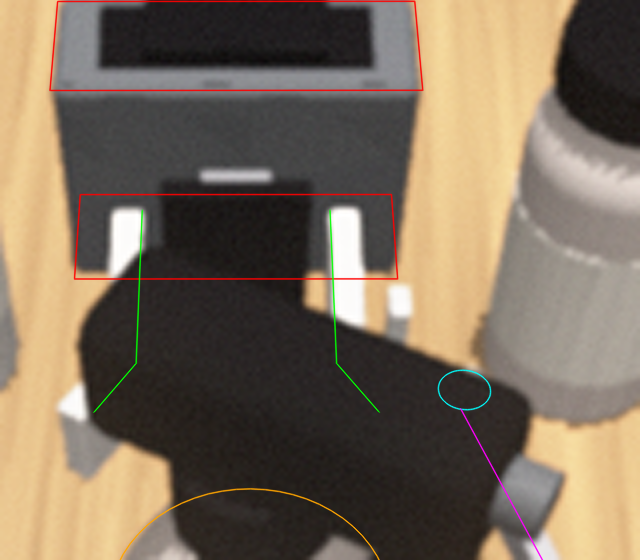

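```bash
sed -i 's/^BAY=.*/BAY=np.array([538.2,188,1.609])/' h.py; python3 - <<'E'
from h import *
F=Rdes(np.radians(40))@np.diag([-1,1,-1])
o=ctrl.get_obs()
for t in [(548,-90,80),(548,-50,18)]:
    d=rel(t,F,((549,-110,200),Ro.from_matrix(F).as_rotvec()));print(d)
print(rel((549,-110,200),F), F)
E
```

```text
(array([-0.024, 10.48 , -6.18 ]), array([ 0.,  0., -0.]))
(array([ 0.129, 17.798, -7.103]), array([ 0.,  0., -0.]))
(array([-0.244, -0.24 , -0.088]), array([-0.002,  0.003, -0.001])) [[ 0.999 -0.025 -0.029]
 [ 0.038  0.642  0.765]
 [ 0.    -0.766  0.643]]
```

Emit:
carry_out(delta_pos=[[0, 1.5, -0.9], [0, 3.5, -2.1], [0, 5.5, -3.3], [0, 7.5, -4.4], [0, 9.2, -5.4], [0, 10.5, -6.2], [0, 12.3, -6.4], [0.05, 14.1, -6.65], [0.1, 15.7, -6.85], [0.13, 17, -7], [0.13, 17.8, -7.1], [0.13, 17.8, -7.1]], rotation=[[0, 0, 0], [0, 0, 0], [0, 0, 0], [0, 0, 0], [0, 0, 0], [0, 0, 0], [0, 0, 0], [0, 0, 0], [0, 0, 0], [0, 0, 0], [0, 0, 0], [0, 0, 0]])

```text
t: 3.2
ee_pos: [547.3, -50.8, 16.4]
orientation: [-0.873, -0.013, 0.035]
ft_force: [0.2, -1.2, 0.6]
width: 24.0
```

```bash
python3 - <<'E'
from ov import *
o=ctrl.get_obs();print(o['qpos'],o['ee_pos'],o['ft_force'])
C=cam('wrist');im=ctrl.get_image('wrist')[:,:,::-1].copy()
I=items(BAY,(548,10),1.9)
cv2.imwrite('pics/w2.png',overlay(im,C,(0,560,0,420),1.4,I))
C=cam('scene');im=ctrl.get_image('scene')[:,:,::-1].copy()
cv2.imwrite('pics/s2.png',overlay(im,C,(150,410,130,330),3,I))
E
```

```text
[-0.442  0.808  1.752  0.705  1.073 -0.979] [547.288 -50.839  16.408] [ 0.234 -1.201  0.582]
```

View pics/w2.png

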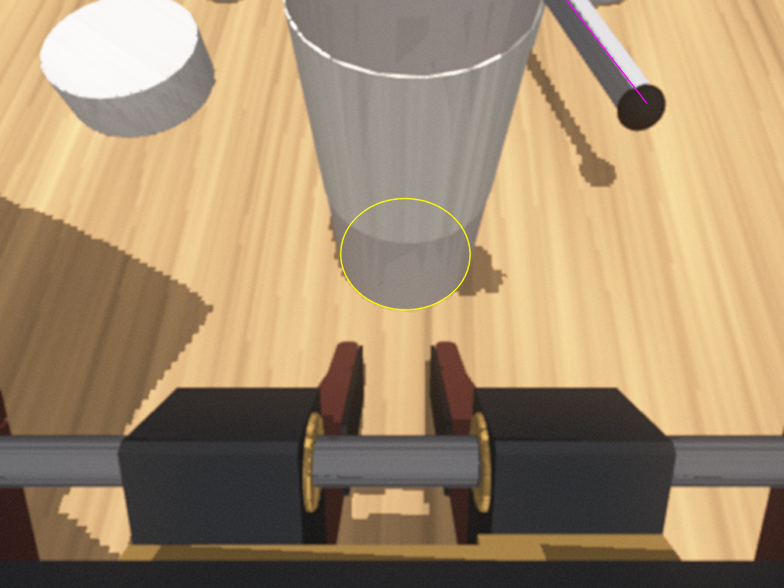

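View pics/s2.png

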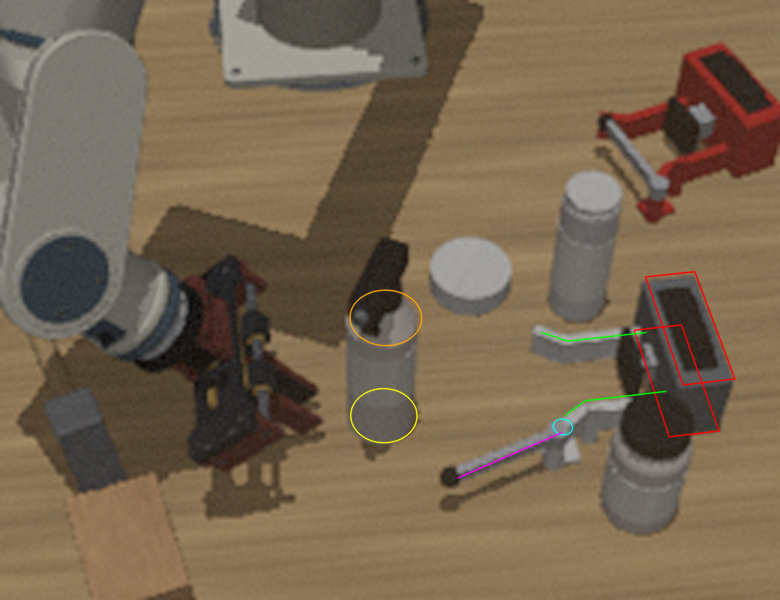

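Emit:
carry_out(delta_pos=[[0.15, 0.2, 0.24], [0.3, 0.45, 0.54], [0.35, 0.71, 0.84], [0.35, 0.96, 1.15], [0.35, 1.16, 1.38], [0.35, 1.29, 1.53], [0.35, 1.41, 1.69], [0.35, 1.54, 1.84], [0.35, 1.67, 1.99], [0.35, 1.8, 2.15], [0.35, 1.93, 2.3], [0.35, 2.06, 2.45]], rotation=[[0, 0, 0], [0, 0, 0], [0, 0, 0], [0, 0, 0], [0, 0, 0], [0, 0, 0], [0, 0, 0], [0, 0, 0], [0, 0, 0], [0, 0, 0], [0, 0, 0], [0, 0, 0]])

```text
t: 4.3
ee_pos: [550.7, -19.9, 17.4]
orientation: [-0.875, -0.015, 0.033]
ft_force: [-0.0, -2.5, 0.6]
width: 24.2
```

```bash
python3 - <<'E'
from ov import *
o=ctrl.get_obs();print(o['qpos'],o['ee_pos'],o['ft_force'])
im=ctrl.get_image('wrist')[:,:,::-1].copy()
cv2.imwrite('pics/w3.png',im)
E
```

```text
[-0.393  0.798  1.775  0.741  1.043 -0.968] [550.666 -19.949  17.445] [-0.012 -2.535  0.588]
```

View pics/w3.png

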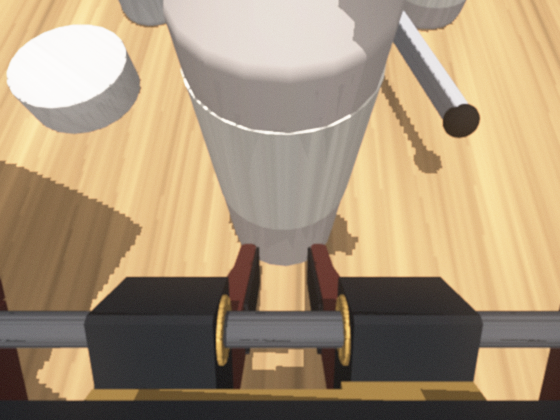

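Emit:
carry_out(delta_pos=[[0, 0.13, 0.15], [-0.02, 0.32, 0.38], [-0.04, 0.58, 0.69], [-0.06, 0.87, 1.04], [-0.09, 1.16, 1.38], [-0.12, 1.45, 1.72], [-0.15, 1.74, 2.07], [-0.18, 2.03, 2.41], [-0.21, 2.31, 2.76], [-0.24, 2.6, 3.1], [-0.27, 2.89, 3.45], [-0.3, 3.18, 3.8]], rotation=[[0, 0, 0], [0, 0, 0], [0, 0, 0], [0, 0, 0], [0, 0, 0], [0, 0, 0], [0, 0, 0], [0, 0, 0], [0, 0, 0], [0, 0, 0], [0, 0, 0], [0, 0, 0]])

```text
t: 5.35
ee_pos: [545.7, 30.2, 17.4]
orientation: [-0.874, -0.015, 0.033]
ft_force: [0.0, -2.9, 0.6]
width: 24.2
```

```bash
python3 - <<'E'
from ov import *
o=ctrl.get_obs();print(o['qpos'],o['ee_pos'],o['ft_force'])
print(538.2-.0382*(o['ee_pos'][1]-188)-o['ee_pos'][0])
im=ctrl.get_image('wrist')[:,:,::-1].copy()
cv2.imwrite('pics/w4.png',im)
E
```

```text
[-0.316  0.783  1.824  0.802  0.992 -0.961] [545.661  30.17   17.439] [ 0.045 -2.914  0.622]
-1.4318431456639473
```

View pics/w4.png

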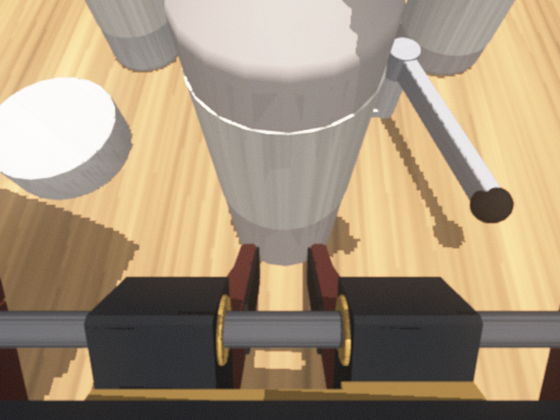

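Emit:
carry_out(delta_pos=[[0, 0.13, 0.15], [-0.02, 0.35, 0.42], [-0.03, 0.64, 0.77], [-0.04, 0.96, 1.15], [-0.05, 1.29, 1.53], [-0.07, 1.61, 1.92], [-0.09, 1.93, 2.3], [-0.1, 2.25, 2.68], [-0.11, 2.57, 3.06], [-0.12, 2.89, 3.45], [-0.14, 3.21, 3.83], [-0.14, 3.47, 4.14]], rotation=[[0, 0, 0], [0, 0, 0], [0, 0, 0], [0, 0, 0], [0, 0, 0], [0, 0, 0], [0, 0, 0], [0, 0, 0], [0, 0, 0], [0, 0, 0], [0, 0, 0], [0, 0, 0]])

```text
t: 6.4
ee_pos: [542.3, 84.2, 17.4]
orientation: [-0.874, -0.015, 0.034]
ft_force: [0.6, -2.5, 0.8]
width: 24.7
```

```bash
python3 - <<'E'
from ov import *
o=ctrl.get_obs();print(o['qpos'],o['ee_pos'],o['ft_force'])
print(538.2-.0382*(o['ee_pos'][1]-188)-o['ee_pos'][0])
C=cam('wrist')
im=ctrl.get_image('wrist')[:,:,::-1].copy()
cv2.imwrite('pics/w5.png',overlay(im,C,(0,560,0,420),1.4,items(BAY,(538.2,188),1.9)[:-2]))
cv2.imwrite('pics/t5.png',overlay(ctrl.get_image('top')[:,:,::-1].copy(),cam('top'),(160,310,120,260),4,[]))
E
```

```text
[-0.226  0.771  1.861  0.873  0.941 -0.948] [542.311  84.22   17.39 ] [ 0.558 -2.535  0.818]
-0.1462797098236024
```

View pics/w5.png

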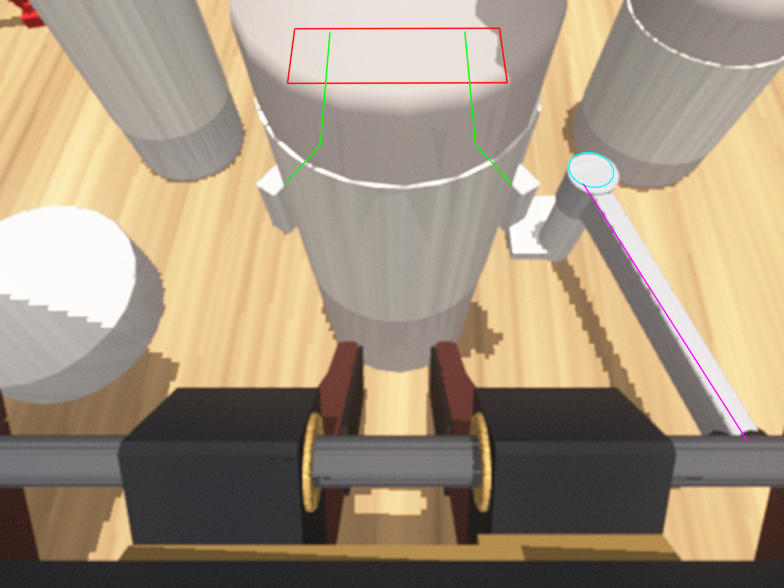

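View pics/t5.png

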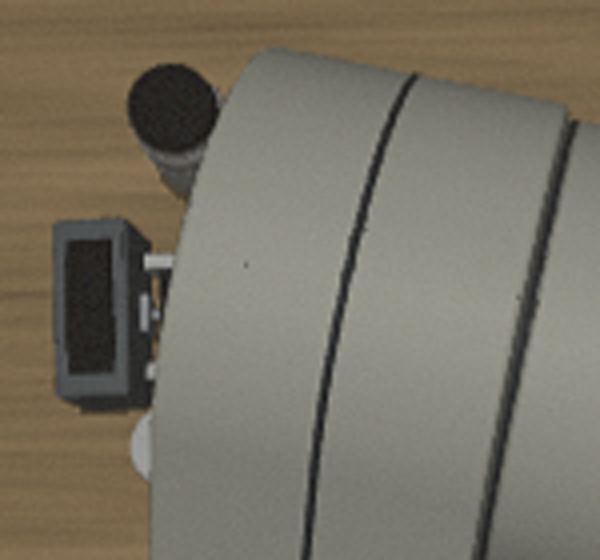

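Emit:
carry_out(delta_pos=[[0, 0.16, 0.19], [0, 0.39, 0.46], [0, 0.64, 0.77], [0, 0.9, 1.07], [0, 1.16, 1.38], [0, 1.41, 1.69], [0, 1.67, 1.99], [0, 1.93, 2.3], [0, 2.19, 2.6], [0, 2.44, 2.91], [0, 2.64, 3.14], [0, 2.76, 3.29]], rotation=[[0, 0, 0], [0, 0, 0], [0, 0, 0], [0, 0, 0], [0, 0, 0], [0, 0, 0], [0, 0, 0], [0, 0, 0], [0, 0, 0], [0, 0, 0], [0, 0, 0], [0, 0, 0]])

```text
t: 7.5
ee_pos: [540.8, 127.0, 17.3]
orientation: [-0.874, -0.015, 0.034]
ft_force: [-0.3, -3.1, 1.1]
width: 24.1
```

```bash
python3 - <<'E'
from ov import *
o=ctrl.get_obs();print(o['qpos'],o['ee_pos'],o['ft_force'],o['moment'])
print(538.2-.0382*(o['ee_pos'][1]-188)-o['ee_pos'][0])
C=cam('wrist')
im=ctrl.get_image('wrist')[:,:,::-1].copy()
cv2.imwrite('pics/w6.png',overlay(im,C,(0,560,0,420),1.4,items(BAY,(538.2,188),1.9)[:-2]))
E
```

```text
[-0.151  0.766  1.88   0.93   0.905 -0.934] [540.823 127.02   17.315] [-0.294 -3.095  1.057] [-0.563 -0.078 -0.046]
-0.29338371187202483
```

View pics/w6.png

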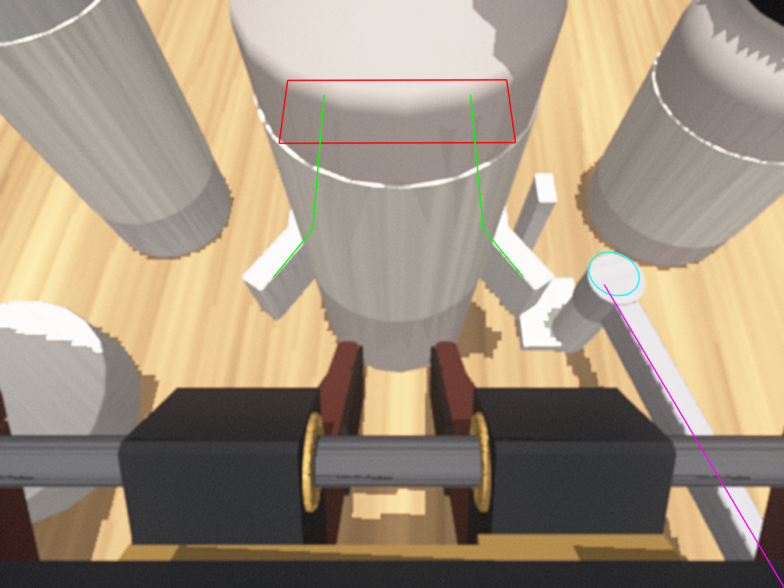

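Emit:
carry_out(delta_pos=[[0, 0.1, 0.12], [0, 0.21, 0.25], [0, 0.32, 0.38], [0, 0.44, 0.52], [0, 0.55, 0.66], [0, 0.66, 0.79], [0, 0.77, 0.92], [0, 0.88, 1.05], [0, 0.98, 1.17], [0, 1.06, 1.26], [0, 1.13, 1.34], [0, 1.16, 1.38]], rotation=[[0, 0, 0], [0, 0, 0], [0, 0, 0], [0, 0, 0], [0, 0, 0], [0, 0, 0], [0, 0, 0], [0, 0, 0], [0, 0, 0], [0, 0, 0], [0, 0, 0], [0, 0, 0]])

```text
t: 8.55
ee_pos: [540.3, 144.7, 17.3]
orientation: [-0.874, -0.015, 0.034]
ft_force: [0.6, -3.2, 1.3]
width: 24.0
```

```bash
python3 - <<'E'
from ov import *
o=ctrl.get_obs();print(o['ee_pos'],o['ft_force'],o['moment'])
im=ctrl.get_image('wrist')[:,:,::-1].copy()
cv2.imwrite('pics/w7.png',im)
E
```

```text
[540.269 144.719  17.267] [ 0.582 -3.237  1.26 ] [-0.474 -0.096 -0.005]
```

View pics/w7.png

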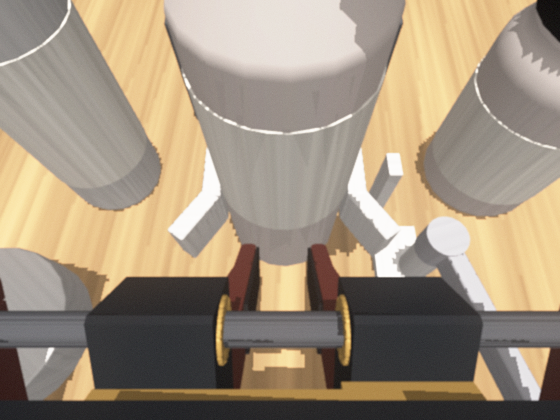

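Emit:
carry_out(delta_pos=[[0, 0.04, 0.05], [0, 0.08, 0.1], [0, 0.13, 0.15], [0, 0.17, 0.2], [0, 0.21, 0.25], [0, 0.26, 0.31]], rotation=[[0, 0, 0], [0, 0, 0], [0, 0, 0], [0, 0, 0], [0, 0, 0], [0, 0, 0]])

```text
t: 9.1
ee_pos: [540.2, 148.6, 17.3]
orientation: [-0.874, -0.015, 0.033]
ft_force: [0.5, -2.6, 1.7]
width: 24.2
```

Emit:
carry_out(delta_pos=[[0, 0.03, 0.04], [0, 0.06, 0.08], [0, 0.1, 0.11], [0, 0.13, 0.15]], rotation=[[0, 0, 0], [0, 0, 0], [0, 0, 0], [0, 0, 0]])

```text
t: 9.43
ee_pos: [540.1, 150.6, 17.2]
orientation: [-0.874, -0.015, 0.033]
ft_force: [-0.1, -3.6, 1.9]
width: 23.8
```

Emit:
carry_out(delta_pos=[[0, 0.03, 0.04], [0, 0.06, 0.08], [0, 0.1, 0.11], [0, 0.13, 0.15]], rotation=[[0, 0, 0], [0, 0, 0], [0, 0, 0], [0, 0, 0]])

```text
t: 9.77
ee_pos: [540.0, 152.6, 17.2]
orientation: [-0.874, -0.015, 0.033]
ft_force: [-0.6, -3.9, 1.8]
width: 24.0
```

Emit:
carry_out(delta_pos=[[0, 0.03, 0.04], [0, 0.06, 0.08], [0, 0.1, 0.11], [0, 0.13, 0.15]], rotation=[[0, 0, 0], [0, 0, 0], [0, 0, 0], [0, 0, 0]])

```text
t: 10.1
ee_pos: [540.0, 154.6, 17.2]
orientation: [-0.874, -0.015, 0.033]
ft_force: [0.2, -3.8, 2.3]
width: 24.5
```

Emit:
carry_out(delta_pos=[[0, 0.03, 0.04], [0, 0.06, 0.08], [0, 0.1, 0.11], [0, 0.13, 0.15]], rotation=[[0, 0, 0], [0, 0, 0], [0, 0, 0], [0, 0, 0]])

```text
t: 10.43
ee_pos: [539.9, 156.6, 17.1]
orientation: [-0.874, -0.015, 0.033]
ft_force: [-0.1, -3.8, 3.2]
width: 24.1
```

```bash
python3 - <<'E'
from ov import *
o=ctrl.get_obs();print(o['ee_pos'],o['ft_force'],o['moment'])
cv2.imwrite('pics/w8.png',ctrl.get_image('wrist')[:,:,::-1])
cv2.imwrite('pics/s8.png',cv2.resize(ctrl.get_image('scene')[170:330,230:430,::-1],None,fx=4,fy=4,interpolation=cv2.INTER_CUBIC)[:600])
E
```

```text
[539.902 156.557  17.146] [-0.063 -3.829  3.185] [-0.53  -0.067  0.021]
```

View pics/s8.png

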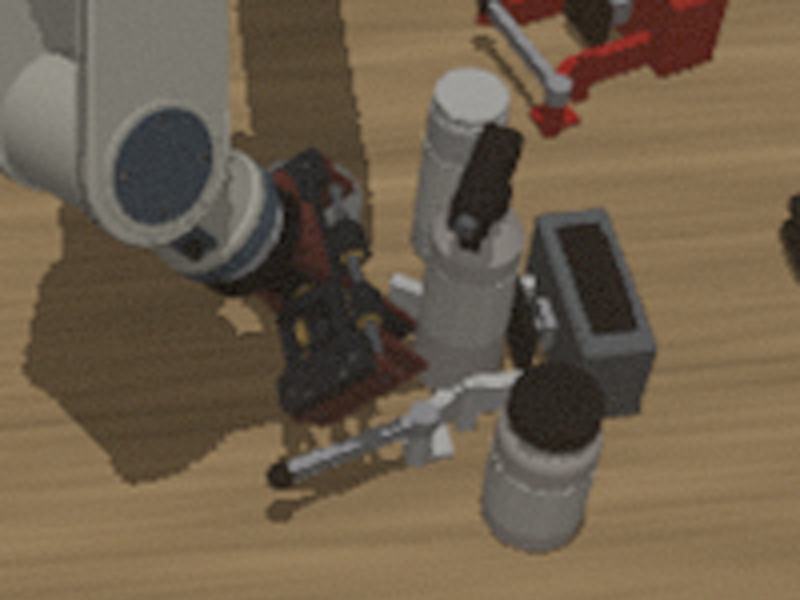

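View pics/w8.png

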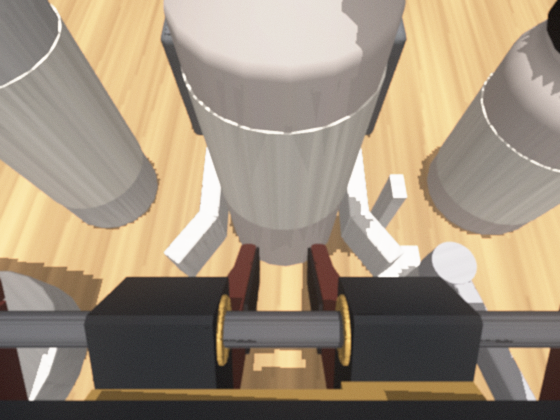

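Emit:
carry_out(delta_pos=[[0, 0.03, 0.04], [0, 0.06, 0.08], [0, 0.1, 0.11], [0, 0.1, 0.11]], rotation=[[0, 0, 0], [0, 0, 0], [0, 0, 0], [0, 0, 0]])

```text
t: 10.87
ee_pos: [539.8, 158.1, 17.1]
orientation: [-0.874, -0.015, 0.033]
ft_force: [0.3, -3.2, 2.6]
width: 24.1
```

Emit:
carry_out(delta_pos=[[0, 0.03, 0.04], [0, 0.06, 0.08], [0, 0.1, 0.11], [0, 0.13, 0.15]], rotation=[[0, 0, 0], [0, 0, 0], [0, 0, 0], [0, 0, 0]])

```text
t: 11.2
ee_pos: [539.8, 160.0, 17.0]
orientation: [-0.874, -0.015, 0.033]
ft_force: [1.0, -3.2, 2.7]
width: 24.5
```

Emit:
carry_out(delta_pos=[[0, 0.03, 0.04], [0, 0.06, 0.08], [0, 0.1, 0.11], [0, 0.13, 0.15]], rotation=[[0, 0, 0], [0, 0, 0], [0, 0, 0], [0, 0, 0]])

```text
t: 11.53
ee_pos: [539.7, 162.0, 17.0]
orientation: [-0.874, -0.015, 0.033]
ft_force: [0.8, -3.0, 2.3]
width: 24.1
```

Emit:
carry_out(delta_pos=[[0, 0.03, 0.04], [0, 0.06, 0.08], [0, 0.1, 0.11], [0, 0.13, 0.15]], rotation=[[0, 0, 0], [0, 0, 0], [0, 0, 0], [0, 0, 0]])

```text
t: 11.87
ee_pos: [539.6, 164.0, 17.0]
orientation: [-0.874, -0.015, 0.033]
ft_force: [-0.2, -4.2, 2.4]
width: 24.1
```

Emit:
carry_out(delta_pos=[[0, 0.03, 0.04], [0, 0.06, 0.08], [0, 0.1, 0.11], [0, 0.1, 0.11]], rotation=[[0, 0, 0], [0, 0, 0], [0, 0, 0], [0, 0, 0]])

```text
t: 12.2
ee_pos: [539.7, 165.1, 16.9]
orientation: [-0.875, -0.015, 0.033]
ft_force: [-0.4, -8.3, 5.5]
width: 24.1
```

Emit:
carry_out(delta_pos=[[0, 0.01, 0.03], [0, 0.02, 0.055], [0, 0.03, 0.08], [0, 0.03, 0.08]], rotation=[[0, 0, 0], [0, 0, 0], [0, 0, 0], [0, 0, 0]])

```text
t: 12.53
ee_pos: [539.8, 165.6, 17.0]
orientation: [-0.876, -0.015, 0.033]
ft_force: [-0.1, -9.2, 3.1]
width: 24.0
```

Emit:
carry_out(delta_pos=[[0, 0.01, 0.02], [0, 0.02, 0.045], [0, 0.035, 0.06], [0, 0.04, 0.07], [0, 0.04, 0.07], [0, 0.04, 0.07]], rotation=[[0, 0, 0], [0, 0, 0], [0, 0, 0], [0, 0, 0], [0, 0, 0], [0, 0, 0]])

```text
t: 13.03
ee_pos: [539.8, 166.0, 17.0]
orientation: [-0.876, -0.015, 0.032]
ft_force: [-1.5, -10.2, 2.6]
width: 23.4
```

Emit:
carry_out(delta_pos=[[0, 0.015, 0.025], [0, 0.03, 0.05], [0, 0.04, 0.06], [0, 0.04, 0.06], [0, 0.04, 0.06], [0, 0.04, 0.06]], rotation=[[0, 0, 0], [0, 0, 0], [0, 0, 0], [0, 0, 0], [0, 0, 0], [0, 0, 0]])

```text
t: 13.53
ee_pos: [539.8, 166.4, 17.0]
orientation: [-0.877, -0.016, 0.032]
ft_force: [-1.2, -14.0, 3.6]
width: 24.1
```

Emit:
carry_out(delta_pos=[[0, 0, 0], [0, 0, 0], [0, 0, 0]], rotation=[[0, 0, 0], [0, 0, 0], [0, 0, 0]])

```text
t: 13.78
ee_pos: [539.8, 166.4, 17.0]
orientation: [-0.877, -0.015, 0.032]
ft_force: [-1.1, -11.8, 3.8]
width: 24.0
```

Emit:
carry_out(delta_pos=[[0, -0.03, -0.04], [0, -0.06, -0.08], [0, -0.1, -0.11], [0, -0.13, -0.15], [0, -0.16, -0.19], [0, -0.2, -0.23], [0, -0.25, -0.3], [0, -0.35, -0.42], [0, -0.5, -0.6], [0, -0.7, -0.83], [0, -0.95, -1.13], [0, -1.2, -1.43]], rotation=[[0, 0, 0], [0, 0, 0], [0, 0, 0], [0, 0, 0], [0, 0, 0], [0, 0, 0], [0, 0, 0], [0, 0, 0], [0, 0, 0], [0, 0, 0], [0, 0, 0], [0, 0, 0]])

```text
t: 14.78
ee_pos: [540.1, 148.8, 17.5]
orientation: [-0.874, -0.015, 0.034]
ft_force: [0.6, 0.0, -0.2]
width: 24.1
```

```bash
python3 - <<'E'
from ov import *
o=ctrl.get_obs();print(o['ee_pos'],o['ft_force'],o['qpos'])
C=cam('wrist');I=items(BAY,(538.2-.038*10,198),1.9)
cv2.imwrite('pics/w9.png',overlay(ctrl.get_image('wrist')[:,:,::-1].copy(),C,(0,560,0,420),1.4,I))
cv2.imwrite('pics/s9.png',overlay(ctrl.get_image('scene')[:,:,::-1].copy(),cam('scene'),(280,410,200,320),5,I[-2:]))
E
```

```text
[540.099 148.804  17.451] [ 0.608  0.022 -0.236] [-0.112  0.763  1.888  0.959  0.887 -0.925]
```

View pics/s9.png

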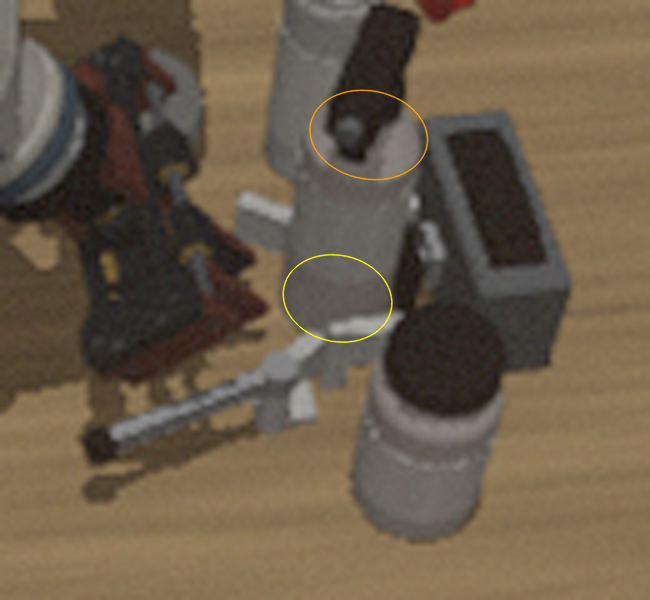

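View pics/w9.png

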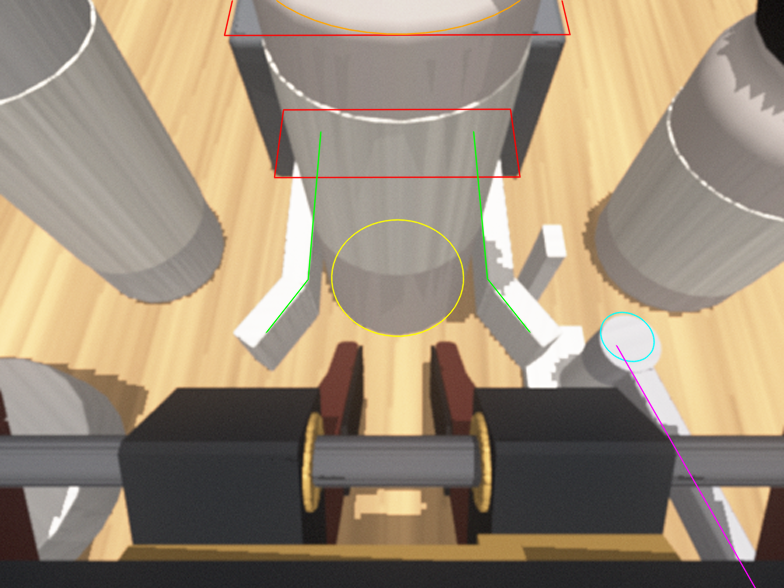

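```bash
cat >> h.py <<'E'
F=Rdes(np.radians(40))@np.diag([-1,1,-1])
def gt(g,z=29,s=65,pv=(-38,-71)):
    n=np.array([np.cos(g),np.sin(g)]);e=np.array([-np.sin(g),np.cos(g)])
    h=max(n@np.array([a,b]) for a in(-18,7.7) for b in(-13.5,13.5))
    t=np.array(pv)+e*s-n*(4+h)
    return bayw(BAY,[[t[0],t[1],z]])[0]
E
python3 - <<'E'
from h import *
o=ctrl.get_obs();b=(o['ee_pos'],o['orientation']);R=F
st=gt(2.15);print('start',st)
for t in [(541,110,17.5),(560,70,85),(st[0]+25,st[1],80),(st[0]+25,st[1],29),st]:
    print(t,*rel(t,F,b))
E
```

```text
start [668.737 114.3    29.   ]
(541, 110, 17.5) [-0.065 -2.473 -2.949] [ 0.002 -0.003  0.002]
(560, 70, 85) [  1.691 -10.259  -1.737] [ 0.002 -0.003  0.002]
(np.float64(693.7369086227686), np.float64(114.29993632767331), 80) [15.211 -7.339  0.988] [ 0.002 -0.003  0.002]
(np.float64(693.7369086227686), np.float64(114.29993632767331), 29) [15.213 -3.426 -2.283] [ 0.002 -0.003  0.002]
[668.737 114.3    29.   ] [12.715 -3.369 -2.217] [ 0.002 -0.003  0.002]
```

Emit:
carry_out(delta_pos=[[0, -0.6, -0.7], [0, -1.2, -1.45], [0, -1.9, -2.25], [0, -2.5, -2.95], [0.2, -4, -3.1], [0.6, -6, -2.9], [1, -8, -2.4], [1.7, -10.2, -1.8], [4, -10, -1.4], [6.8, -9.5, -0.8], [9.6, -8.8, -0.1], [12.4, -8, 0.5]], rotation=[[0, 0, 0], [0, 0, 0], [0, 0, 0], [0, 0, 0], [0, 0, 0], [0, 0, 0], [0, 0, 0], [0, 0, 0], [0, 0, 0], [0, 0, 0], [0, 0, 0], [0, 0, 0]], hand=255)

```text
t: 15.88
ee_pos: [667.4, 105.0, 82.6]
orientation: [-0.875, -0.015, 0.032]
ft_force: [-0.0, 0.4, 0.0]
width: 0.9
```

Emit:
carry_out(delta_pos=[[1.5, 0.3, 0.25], [2.8, 0.7, 0.5], [2.8, 0.7, 0.5]], rotation=[[0, 0, 0], [0, 0, 0], [0, 0, 0]])

```text
t: 16.13
ee_pos: [695.5, 115.2, 79.6]
orientation: [-0.875, -0.016, 0.033]
ft_force: [-0.6, 0.6, 0.0]
width: 0.6
```

```bash
python3 - <<'E'
from ov import *
o=ctrl.get_obs();print(o['ee_pos'],o['ft_force'],o['qpos'],o['width'])
C=cam('wrist');I=items(BAY,(538,198),1.87)
cv2.imwrite('pics/w10.png',overlay(ctrl.get_image('wrist')[:,:,::-1].copy(),C,(0,560,0,420),1.4,I))
cv2.imwrite('pics/s10.png',overlay(ctrl.get_image('scene')[:,:,::-1].copy(),cam('scene'),(250,410,200,320),5,I))
E
```

```text
[695.475 115.167  79.554] [-0.562  0.62   0.037] [-0.135  0.802  1.518  0.782  1.111 -0.636] 0.6308112330760883
```

View pics/s10.png

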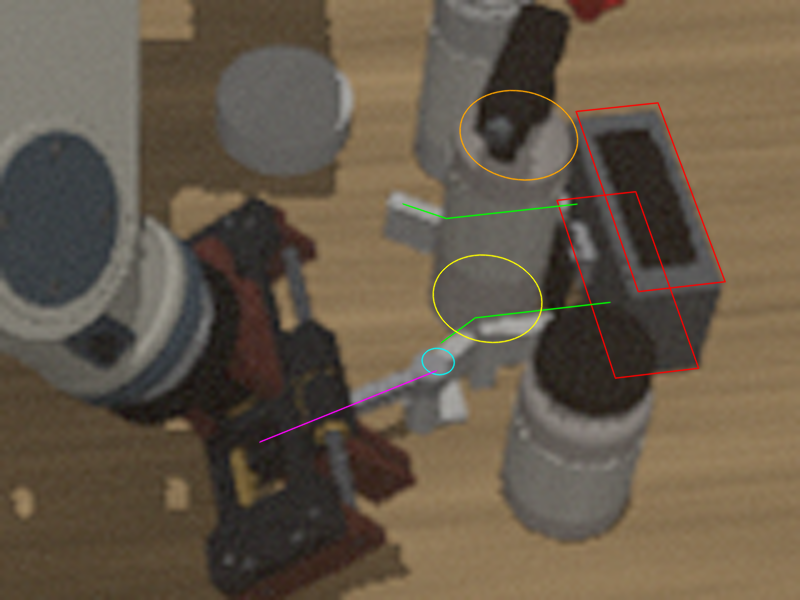

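View pics/w10.png

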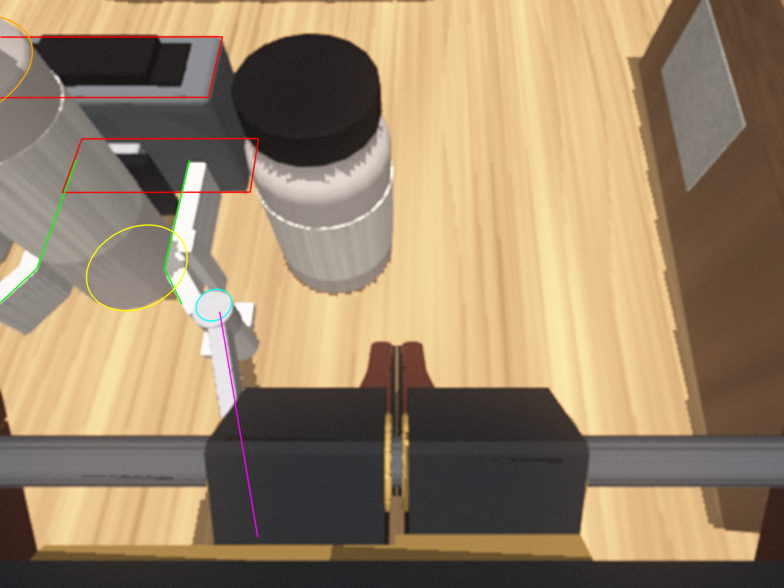

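Emit:
carry_out(delta_pos=[[0, 0.8, -0.65], [0, 1.6, -1.3], [0, 2.4, -2], [0, 3.2, -2.7], [0, 3.87, -3.25], [0, 3.87, -3.25]], rotation=[[0, 0, 0], [0, 0, 0], [0, 0, 0], [0, 0, 0], [0, 0, 0], [0, 0, 0]])

```text
t: 16.73
ee_pos: [691.8, 115.2, 26.4]
orientation: [-0.874, -0.011, 0.035]
ft_force: [0.6, 0.7, -0.7]
width: 0.6
```

```bash
python3 - <<'E'
from ov import *
o=ctrl.get_obs();print(o['ee_pos'],o['ft_force'],o['qpos'],o['width'])
b=(o['ee_pos'],Ro.from_matrix(F).as_rotvec())
for g in np.linspace(2.15,-.05,23): print(round(g,2),gt(g),rel(gt(g),F,b)[0])
C=cam('wrist');I=items(BAY,(538,198),1.87)
cv2.imwrite('pics/w11.png',overlay(ctrl.get_image('wrist')[:,:,::-1].copy(),C,(0,560,0,420),1.4,I))
cv2.imwrite('pics/s11.png',overlay(ctrl.get_image('scene')[:,:,::-1].copy(),cam('scene'),(250,410,200,320),5,I))
E
```

```text
[691.786 115.245  26.362] [ 0.638  0.655 -0.692] [-0.135  0.876  1.52   0.809  1.062 -0.693] 0.6143383892886906
2.15 [668.737 114.3    29.   ] [-2.307 -0.206  0.165]
2.05 [663.851 108.257  29.   ] [-2.818 -0.582 -0.284]
1.95 [658.162 102.727  29.   ] [-3.408 -0.924 -0.69 ]
1.85 [651.728  97.833  29.   ] [-4.069 -1.222 -1.046]
1.75 [644.63  93.69  29.  ] [-4.795 -1.471 -1.342]
1.65 [636.965  90.399  29.   ] [-5.573 -1.663 -1.572]
1.55 [629.386  88.057  29.   ] [-6.339 -1.795 -1.729]
1.45 [623.504  86.449  29.   ] [-6.933 -1.884 -1.835]
1.35 [617.342  85.396  29.   ] [-7.553 -1.937 -1.898]
1.25 [610.951  84.953  29.   ] [-8.193 -1.949 -1.913]
1.15 [604.393  85.171  29.   ] [-8.848 -1.919 -1.877]
1.05 [597.744  86.094  29.   ] [-9.509 -1.844 -1.787]
0.95 [591.087  87.755  29.   ] [-10.168  -1.721  -1.64 ]
0.85 [584.514  90.177  29.   ] [-10.815  -1.549  -1.436]
0.75 [578.123  93.367  29.   ] [-11.442  -1.328  -1.173]
0.65 [572.018  97.32   29.   ] [-12.037  -1.059  -0.852]
0.55 [566.301 102.014  29.   ] [-12.59   -0.744  -0.476]
0.45 [561.076 107.41   29.   ] [-13.091  -0.384  -0.048]
0.35 [556.44  113.453  29.   ] [-13.532   0.015   0.428]
0.25 [552.487 120.074  29.   ] [-13.901   0.45    0.947]
0.15 [549.298 127.188  29.   ] [-14.193   0.915   1.501]
0.05 [546.941 134.697  29.   ] [-14.4     1.403   2.082]
-0.05 [545.458 141.142  29.   ] [-14.523   1.821   2.58 ]
```

View pics/s11.png

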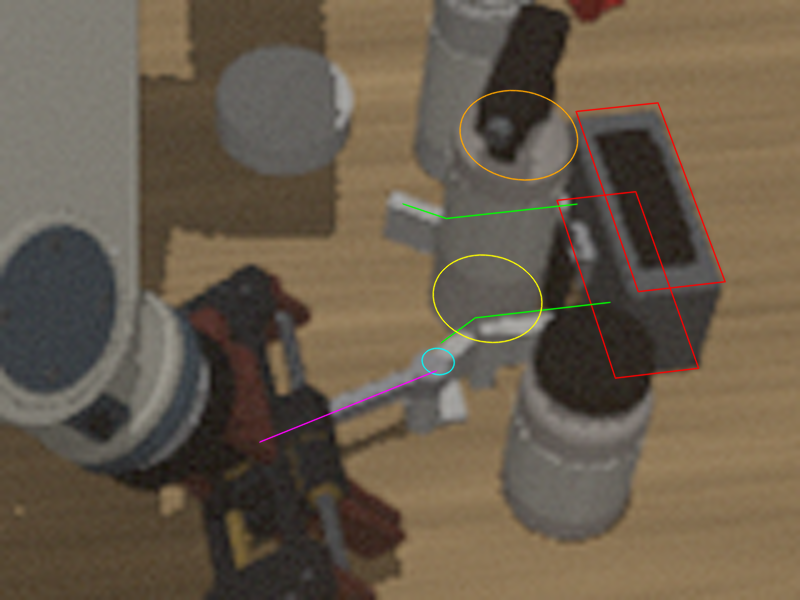

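View pics/w11.png

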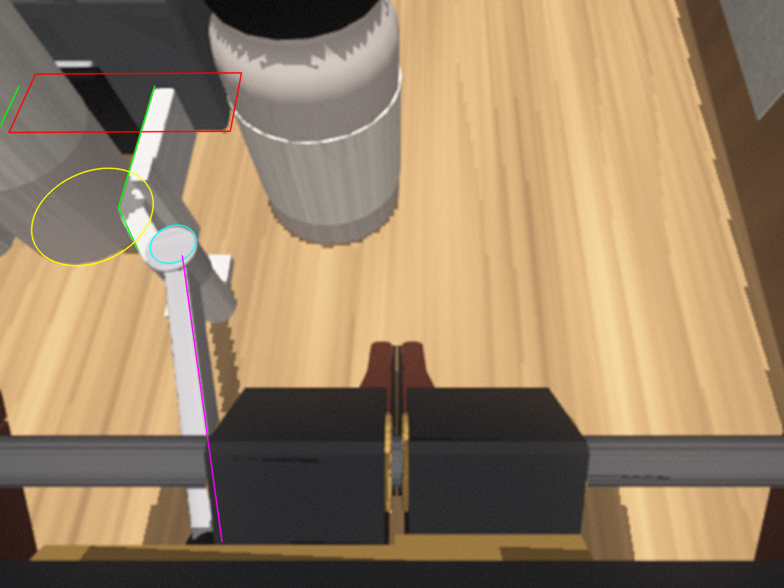

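Emit:
carry_out(delta_pos=[[-0.8, -0.1, 0.1], [-1.6, -0.2, 0.15], [-2.31, -0.21, 0.16], [-2.56, -0.39, -0.06], [-2.82, -0.58, -0.28], [-3.11, -0.75, -0.49], [-3.41, -0.92, -0.69], [-3.74, -1.07, -0.87], [-4.07, -1.22, -1.05], [-4.43, -1.35, -1.19], [-4.79, -1.47, -1.34], [-5.18, -1.57, -1.46]], rotation=[[0, 0, 0], [0, 0, 0], [0, 0, 0], [0, 0, 0], [0, 0, 0], [0, 0, 0], [0, 0, 0], [0, 0, 0], [0, 0, 0], [0, 0, 0], [0, 0, 0], [0, 0, 0]])

```text
t: 17.83
ee_pos: [642.3, 92.0, 32.0]
orientation: [-0.874, -0.015, 0.033]
ft_force: [0.3, 1.4, -0.1]
width: 0.9
```

```bash
python3 - <<'E'
from ov import *
o=ctrl.get_obs();print(o['ee_pos'],o['ft_force'],o['width'],gt(1.7))
b=(gt(1.7),Ro.from_matrix(F).as_rotvec())
for g in np.arange(1.65,-.06,-.1): print(round(g,2),gt(g),rel(gt(g),F,b)[0])
cv2.imwrite('pics/w12.png',ctrl.get_image('wrist')[:,:,::-1])
cv2.imwrite('pics/s12.png',overlay(ctrl.get_image('scene')[:,:,::-1].copy(),cam('scene'),(250,410,200,320),5,[]))
E
```

```text
[642.267  92.028  31.982] [ 0.285  1.393 -0.136] 0.8638347404916981 [640.861  91.932  29.   ]
1.65 [636.965  90.399  29.   ] [-0.395 -0.089 -0.106]
1.55 [629.386  88.057  29.   ] [-1.162 -0.221 -0.263]
1.45 [623.504  86.449  29.   ] [-1.755 -0.31  -0.369]
1.35 [617.342  85.396  29.   ] [-2.375 -0.362 -0.432]
1.25 [610.951  84.953  29.   ] [-3.016 -0.375 -0.447]
1.15 [604.393  85.171  29.   ] [-3.67  -0.345 -0.411]
1.05 [597.744  86.094  29.   ] [-4.331 -0.269 -0.321]
0.95 [591.087  87.755  29.   ] [-4.99  -0.146 -0.174]
0.85 [584.514  90.177  29.   ] [-5.637  0.026  0.031]
0.75 [578.123  93.367  29.   ] [-6.264  0.246  0.293]
0.65 [572.018  97.32   29.   ] [-6.859  0.515  0.614]
0.55 [566.301 102.014  29.   ] [-7.412  0.831  0.99 ]
0.45 [561.076 107.41   29.   ] [-7.914  1.19   1.418]
0.35 [556.44  113.453  29.   ] [-8.354  1.59   1.894]
0.25 [552.487 120.074  29.   ] [-8.723  2.025  2.413]
0.15 [549.298 127.188  29.   ] [-9.015  2.489  2.967]
0.05 [546.941 134.697  29.   ] [-9.222  2.977  3.548]
-0.05 [545.458 141.142  29.   ] [-9.345  3.395  4.046]
```

View pics/s12.png

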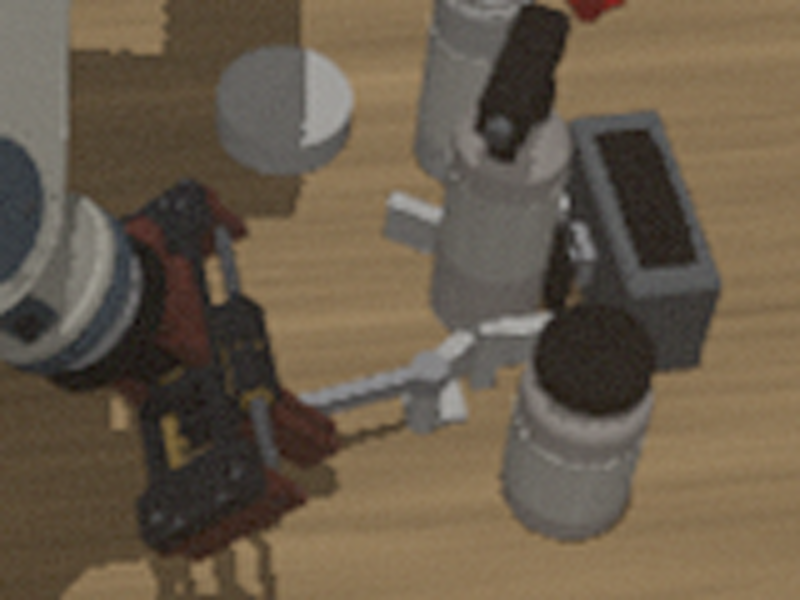

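View pics/w12.png

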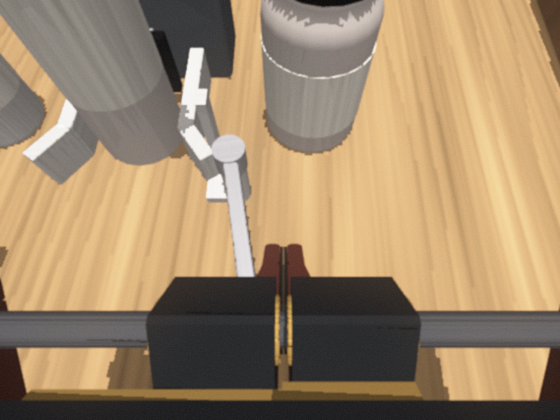

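Emit:
carry_out(delta_pos=[[-0.4, 0, -0.2], [-0.78, 0, -0.32], [-1.16, -0.03, -0.42], [-1.46, -0.08, -0.48], [-1.76, -0.12, -0.53], [-2.07, -0.15, -0.56], [-2.38, -0.17, -0.59], [-2.7, -0.18, -0.6], [-3.02, -0.18, -0.61], [-3.34, -0.17, -0.59], [-3.67, -0.15, -0.57], [-4, -0.12, -0.53]], rotation=[[0, 0, 0], [0, 0, 0], [0, 0, 0], [0, 0, 0], [0, 0, 0], [0, 0, 0], [0, 0, 0], [0, 0, 0], [0, 0, 0], [0, 0, 0], [0, 0, 0], [0, 0, 0]])

```text
t: 18.93
ee_pos: [602.4, 85.9, 29.5]
orientation: [-0.875, -0.015, 0.033]
ft_force: [1.1, 1.0, -0.7]
width: 0.6
```

```bash
python3 - <<'E'
from ov import *
o=ctrl.get_obs();print(o['ee_pos'],o['ft_force'],o['width'],gt(1.1))
cv2.imwrite('pics/w13.png',ctrl.get_image('wrist')[:,:,::-1])
E
```

```text
[602.387  85.889  29.524] [ 1.147  0.95  -0.699] 0.5548905483860629 [601.075  85.542  29.   ]
```

View pics/w13.png

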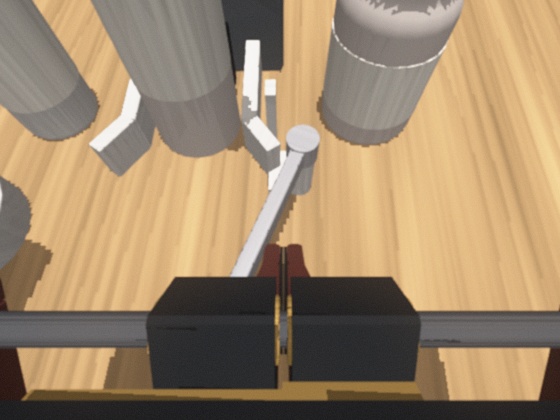

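Emit:
carry_out(delta_pos=[[-0.33, 0.04, 0.045], [-0.66, 0.09, 0.11], [-0.99, 0.16, 0.19], [-1.32, 0.24, 0.29], [-1.64, 0.33, 0.4], [-1.95, 0.44, 0.53], [-2.26, 0.55, 0.66], [-2.56, 0.68, 0.82], [-2.86, 0.82, 0.98], [-3.14, 0.98, 1.17], [-3.41, 1.14, 1.36], [-3.66, 1.32, 1.57]], rotation=[[0, 0, 0], [0, 0, 0], [0, 0, 0], [0, 0, 0], [0, 0, 0], [0, 0, 0], [0, 0, 0], [0, 0, 0], [0, 0, 0], [0, 0, 0], [0, 0, 0], [0, 0, 0]])

```text
t: 19.98
ee_pos: [565.1, 105.3, 29.5]
orientation: [-0.875, -0.015, 0.033]
ft_force: [1.7, -0.2, 0.2]
width: 0.3
```

```bash
python3 - <<'E'
from ov import *
o=ctrl.get_obs();print(o['ee_pos'],o['ft_force'],o['width'],gt(.5))
b=(gt(.5),Ro.from_matrix(F).as_rotvec())
for g in np.arange(.45,-.06,-.05): print(round(g,2),gt(g),rel(gt(g),F,b)[0])
cv2.imwrite('pics/w14.png',ctrl.get_image('wrist')[:,:,::-1])
E
```

```text
[565.057 105.33   29.454] [ 1.702 -0.159  0.179] 0.2778142378452361 [563.62  104.627  29.   ]
0.45 [561.076 107.41   29.   ] [-0.244  0.185  0.22 ]
0.4 [558.678 110.355  29.   ] [-0.472  0.38   0.453]
0.35 [556.44  113.453  29.   ] [-0.684  0.585  0.697]
0.3 [554.373 116.697  29.   ] [-0.878  0.798  0.951]
0.25 [552.487 120.074  29.   ] [-1.054  1.02   1.215]
0.2 [550.792 123.576  29.   ] [-1.21   1.249  1.488]
0.15 [549.298 127.188  29.   ] [-1.345  1.484  1.769]
0.1 [548.012 130.9    29.   ] [-1.459  1.726  2.057]
0.05 [546.941 134.697  29.   ] [-1.552  1.972  2.351]
0.0 [546.094 138.565  29.   ] [-1.622  2.223  2.649]
-0.05 [545.458 141.142  29.   ] [-1.675  2.39   2.848]
```

View pics/w14.png

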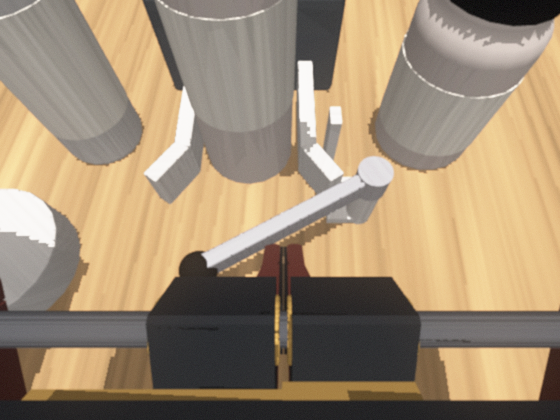

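Emit:
carry_out(delta_pos=[[-0.24, 0.185, 0.22], [-0.47, 0.38, 0.45], [-0.68, 0.585, 0.7], [-0.88, 0.8, 0.95], [-1.05, 1.02, 1.215], [-1.21, 1.25, 1.49], [-1.34, 1.485, 1.77], [-1.42, 1.64, 1.95], [-1.46, 1.73, 2.06]], rotation=[[0, 0, 0], [0, 0, 0], [0, 0, 0], [0, 0, 0], [0, 0, 0], [0, 0, 0], [0, 0, 0], [0, 0, 0], [0, 0, 0]])

```text
t: 20.78
ee_pos: [549.4, 131.9, 29.3]
orientation: [-0.874, -0.015, 0.034]
ft_force: [0.3, -0.3, 0.5]
width: 0.5
```

Emit:
carry_out(delta_pos=[[-0.03, 0.06, 0.07], [-0.06, 0.12, 0.14], [-0.09, 0.18, 0.21], [-0.09, 0.24, 0.29], [-0.09, 0.24, 0.29]], rotation=[[0, 0, 0], [0, 0, 0], [0, 0, 0], [0, 0, 0], [0, 0, 0]])

```text
t: 21.2
ee_pos: [548.7, 135.3, 29.4]
orientation: [-0.874, -0.015, 0.034]
ft_force: [0.5, -1.0, 0.6]
width: 0.5
```

```bash
python3 - <<'E'
from ov import *
o=ctrl.get_obs();print(o['ee_pos'],o['ft_force'],o['width'])
cv2.imwrite('pics/w15.png',ctrl.get_image('wrist')[:,:,::-1])
E
```

```text
[548.652 135.341  29.405] [ 0.544 -1.027  0.641] 0.47776556215078836
```

View pics/w15.png

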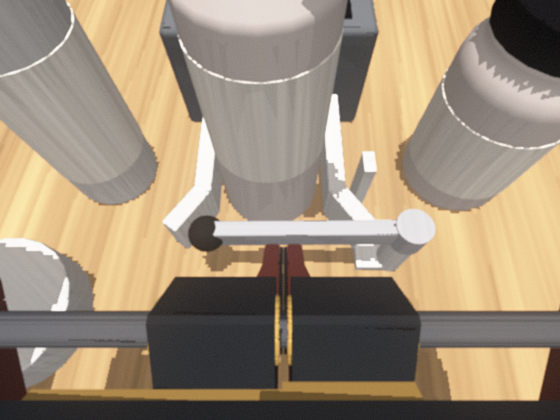

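Nearly shut. I'll push on slowly until I feel the stop.

Emit:
carry_out(delta_pos=[[0, 0.03, 0.04], [0, 0.06, 0.08], [0, 0.1, 0.11], [0, 0.13, 0.15]], rotation=[[0, 0, 0], [0, 0, 0], [0, 0, 0], [0, 0, 0]])

```text
t: 21.58
ee_pos: [548.8, 136.3, 29.2]
orientation: [-0.876, -0.015, 0.033]
ft_force: [-1.7, -10.6, 3.0]
width: 0.2
```

Emit:
carry_out(delta_pos=[[0, 0.03, 0.04], [0, 0.06, 0.08], [0, 0.1, 0.11], [0, 0.13, 0.15]], rotation=[[0, 0, 0], [0, 0, 0], [0, 0, 0], [0, 0, 0]])

```text
t: 21.92
ee_pos: [548.9, 136.8, 29.1]
orientation: [-0.878, -0.016, 0.032]
ft_force: [-4.4, -22.1, 8.2]
width: 0.6
```

Emit:
carry_out(delta_pos=[[0, -0.1, -0.12], [0, -0.2, -0.24], [0, -0.35, -0.42], [0, -0.6, -0.72], [0, -1, -1.2], [0, -1.6, -1.9], [0, -2.3, -2.75], [0, -3, -3.6], [0, -3.7, -4.4], [0, -4.4, -5.25], [0, -5.1, -6.1], [0, -5.5, -6.5]], rotation=[[0, 0, 0], [0, 0, 0], [0, 0, 0], [0, 0, 0], [0, 0, 0], [0, 0, 0], [0, 0, 0], [0, 0, 0], [0, 0, 0], [0, 0, 0], [0, 0, 0], [0, 0, 0]])

```text
t: 22.92
ee_pos: [551.9, 52.3, 29.8]
orientation: [-0.875, -0.015, 0.032]
ft_force: [0.2, -0.4, 0.2]
width: 0.3
```

```bash
python3 - <<'E'
from ov import *
o=ctrl.get_obs();print(o['ee_pos'],o['ft_force'],o['width'])
C=cam('wrist');I=items(BAY,(538,198.5),0.0)
cv2.imwrite('pics/w16.png',overlay(ctrl.get_image('wrist')[:,:,::-1].copy(),C,(0,560,0,420),1.4,I))
cv2.imwrite('pics/s16.png',overlay(ctrl.get_image('scene')[:,:,::-1].copy(),cam('scene'),(280,410,200,320),5,[]))
E
```

```text
[551.943  52.263  29.773] [ 0.182 -0.388  0.229] 0.3398987900673608
```

View pics/s16.png

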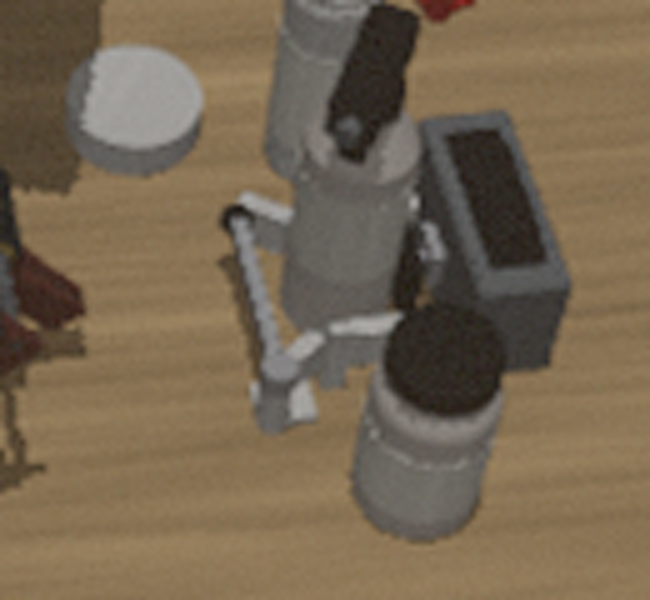

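View pics/w16.png

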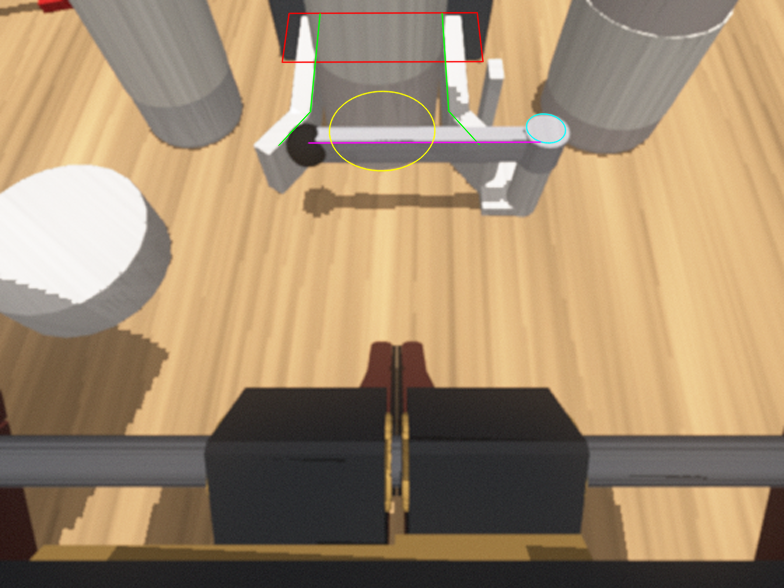

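```bash
python3 - <<'E'
from ov import *
im=ctrl.get_image('scene')[:,:,::-1].copy(); a=cv2.imread('pics/scene0.png')
cv2.imwrite('pics/s17.png',im)
d=cv2.absdiff(im,a).max(2)
for n,(u,v,w,h) in dict(aer=(335,190,20,45),tin=(293,210,28,24),jar=(352,265,28,40),shoeR=(428,215,65,85),red=(350,145,60,55),box=(175,290,38,45)).items(): print(n,d[v:v+h,u:u+w].mean(),d[v:v+h,u:u+w].max())
E
```

```text
aer 17.01888888888889 98
tin 9.953869047619047 68
jar 4.191071428571429 15
shoeR 4.441809954751132 21
red 4.36030303030303 22
box 3.6052631578947367 11
```

View pics/s17.png

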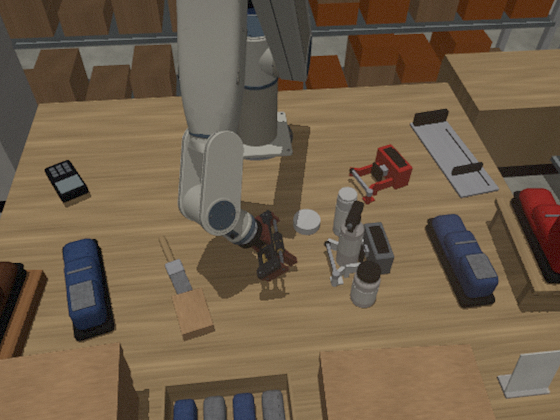

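The bottle is upright at (350,240), with the bar shut behind it at (333,262). The bystanders are where they started: the tin is at (307,222) and the aerosol at (345,205), and the differences at those two are only shadow and occlusion. I'm handing the job in.

```bash
python3 -c "
from workcell import ctrl
print(ctrl.close_job())"
```

```text
the job is handed in; nothing more can be done
None
```

The bottle is in the grey bay with the retaining bar shut behind it. I handed the job in at about 23 s of the 72 s allowed.

- **Push:** I pushed the bottle upright with two fingertips about 23 mm above the table, with the gripper leaned back 40°. It slid with about 3 N and passed between the rails without catching.
- **Sensor:** The plate was felt at about TCP y = 164 mm. I pressed it about 2.4 mm, with 12–14 N total force, so roughly 9–10 N on the plate. That was held for at least 0.5 s and then released slowly.
- **Gate:** I swung the bar round with the closed fingers until it met its end stop, where the force rose to 22 N. Then I backed the gripper well away.

**Last checks:**
- The wrist and scene pictures show the bar lying along the shut line, and the bottle upright and against the sensor plate.
- The bystanders I compared (jar, right-hand shoe, box, red bay) are unchanged. The tin and aerosol differed in pixels only through shadow and occlusion. I did not compare the left-hand shoe and the brush by pixel, but in the last picture they look where they started.
- The wrist force read about 0 at the end, with the robot touching nothing.

**Not certain:**
- Nothing reads the sensor out, so that it registered is inferred from force and travel.
- A vertical force of up to 5.5 N built up on the fingers near the sensor, probably because the tool sank about 0.4 mm. I eased it, and the bottle showed no tipping.

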